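Even out the two pans of the cake scale

ROBOT

A 7-joint arm with a two-finger parallel gripper is mounted at the origin on the work surface. World frame = base frame: x ahead of the robot, y to its left, z up, the work surface at z = 0. Lengths are in mm, angles in degrees, forces in N, time in s.
With the tool pointing down it reaches from about 400 to 850 mm from the base axis. Payload 10.4 kg.
Tool frame: the origin (TCP) lies at the very end of the fingers, on their centre line; the grasp point (between the pads) lies 19 mm behind it; z points along the fingers, y is the direction in which the jaws open and shut (so a half turn about z gives the same grasp; the last joint's range is limited). The gripper opens to 85 mm and grips with 20 to 120 N. Pads are 22 mm wide; open, the fingers measure 114 mm over their backs; the gripper's body (76 mm by 85 mm) begins 54 mm behind the grasp point. The pads swing forward as they close: fully open they stand 13 mm farther back than shut.
Start: joints at [-73.43, 19.034, -3.707, 83.658, 1.238, 77.344, -5.071], TCP at [191.72, 594.891, 231.338] pointing down, gripper open.
Joint ranges: [-148.97, 148.97], [-28.65, 121.19], [-84.17, 76.75], [9.2, 138.47], [-72.65, 252.65], [3.7, 117.97], [-149.18, 149.18]. Speed limits (degrees/s): [127.2, 127.2, 159.86, 159.86, 180, 180, 180].

INTERFACE

Orientations are given as a 3x3 rotation matrix whose columns are the frame's x, y, z axes.
In Python, from cell import ctrl gives the robot as it stands. The module is installed in compiled form; this text tells all that it offers.
- The arm moves only by the tool move_arm, never from a script. Its arguments are lists of equal length, an entry for each row: "offset": the shift along the tool's x, y, z in m, a list of three; "rotation": the turn, a rotation vector about the tool's x, y, z in degrees, a list of three. In form: {"offset": [[x, y, z], ...], "rotation": [[wx, wy, wz], ...]}. A call has exactly 5 rows; each row shifts and turns the commanded pose from where the row before left it, along the tool's axes as they then stand; what a row does not reach is not made up. A row lasts 1/8 s, in which the tool goes at most 62.5 mm and 10.7 degrees, less where a joint would pass 70% of its speed; a pose out of reach is approached as far as the arm can. A call with a gripper value outside its range is refused whole. "claw" is the closure, from 0 (fully open) to 1 (shut), set as the call begins (left out, the last holds). The fingers move at their own pace and stop on an object; "newtons" is the grip in N (left out, the last holds). Time passes only in rows, so rows that do not move let the fingers close, or fill a call up. It gives the time, the measured TCP pose, the force and the opening at its end, in the units of the state.
- ctrl.state(): the state, without advancing time (a new reading comes with each control period).
- ctrl.snapshot(name): name is "scene" or "top" or "wrist"; returns a dict with "color" (480x640x3 uint8, red, green, blue), "fx", "fy", "cx", "cy" (pixels), "origin" and "attitude" of the camera in the world. Camera axes: x right, y up, looking along -z (the intrinsics and any distortion apply to the point x, -y, -z); pixel columns grow to the right and rows downward; lengths in mm; the calibration is good to about 2 mm. A picture is of the moment at which its call begins. There is no depth.
- ctrl.close_job(): hands the job in, once; it reports no verdict.
The state is a dict: "clock": time; "joint_positions": joint angles; "dq": joint speeds; "joint_efforts": joint torques, N m; "tool_pos": TCP position; "tool_rot": TCP orientation; "wrist_force": force on the tool from outside, world axes, zero at the start; "torque": the same for the moment, N m; "width": opening from 0.0 (shut) to 1.0 (fully open).
Only numpy, scipy, OpenCV 4.12 (cv2) and the standard library are available. Lean on these libraries where they do the work, as an engineer would, in place of code of your own. Each camera call takes 0.05 s, during which the arm holds its last target.

TASK

Both cake boxes sit in the left pan of the scale: move either one across into a nest of the right pan and press it down gently until it is fully home (its seat is stiff and stops hard at a depth you must feel; never press a box with more than about 2 kg of force). Then slide the brass trim weight along the beam until the two pans rest level by themselves, with the other box still home in the left pan, and leave the other things on the counter alone.

Things in the scene. Friction and masses are not known exactly. Their poses are not given: they have to be found in the camera images.
- scale: two-pan counter scale, fixed. Green base 190 x 400 x 18 mm; origin under its centre, z up, y along the beam to the left pan, x away from the robot at yaw 0. The beam rocks on an axle along x, 100 mm above the origin. A wooden pan 170 (x) x 76 (y) x 30 mm is fixed on each beam end, centred 150 mm from the axle, top face 15 mm above it; each has two nests, 50 mm either side of its middle along x.
- beam (a joint): lean of the beam in rad: 0 level, positive = left pan up, right pan down; stops at -0.07 and 0.07. It levels itself only weakly (about 1.2 N m per rad), so most imbalances put it on a stop, where it shows only which side is heavier. It settles in about 1 s.
- trim (a joint): place of the brass trim weight on the beam in m: 0 above the axle, positive towards the left pan, range -0.075 to 0.075; starts near the left end. 350 g, 40 (x) x 28 (y) x 24 mm; slides along the beam against about 3 N of friction and stays where left. Off the stops the lean changes about 0.0035 rad per mm of trim: trim moved towards a pan sends that pan down.
- trim_stem (a point): middle of the trim weight's upright steel stem, to pinch or push by: 14 mm across, 34 mm tall with an 18 mm black cap on its top, this point 18 mm below the top of the cap and 48 mm above the beam's axle; it shifts and leans with the beam
- box_white: wooden cake box with a white lid, one solid closed piece 44 x 44 mm and 45 mm high, its load unknown (150 to 300 g, the two boxes differ). Origin: centre of its underside, z up. At the start it sits fully home in one of the two left nests.
- box_plum: wooden cake box with a plum-purple lid, one solid closed piece 44 x 44 mm and 45 mm high, its load unknown (150 to 300 g, the two boxes differ). Origin: centre of its underside, z up. At the start it sits fully home in one of the two left nests.
- nest_left_near (a point): centre of the near (robot side) nest of the left pan, 14 mm below the pan's top face; moves and leans with the pan. Square, 48 mm wide along the scale's x and y (2 mm play all round). Solid floor at this level: a home box's underside is here.
- nest_left_far (a point): centre of the far nest of the left pan, 14 mm below the pan's top face; moves and leans with the pan. Square, 48 mm wide along the scale's x and y (2 mm play all round). Solid floor at this level: a home box's underside is here.
- nest_right_near (a point): centre of the near (robot side) nest of the right pan, 14 mm below the pan's top face; moves and leans with the pan. Square, 48 mm wide along the scale's x and y (2 mm play all round). A yellow seat plate fills it. Its home level is set by a hidden screw, anew each day, 9.5 to 18.5 mm below the top face: it must be felt. The pan tips to its stop before the seat yields.
- nest_right_far (a point): centre of the far nest of the right pan, 14 mm below the pan's top face; moves and leans with the pan. Square, 48 mm wide along the scale's x and y (2 mm play all round). A yellow seat plate fills it. Its home level is set by a hidden screw, anew each day, 9.5 to 18.5 mm below the top face: it must be felt. The pan tips to its stop before the seat yields.
- seat_near (a joint): how far the yellow seat plate of the near right nest is pushed down, in m: 0 up (start), 0.007 fully home, where it stops hard. It bears a box's weight without sinking, yields to a push of 6 to 8 N, and stays where left.
- seat_far (a joint): how far the yellow seat plate of the far right nest is pushed down, in m: 0 up (start), 0.007 fully home, where it stops hard. It bears a box's weight without sinking, yields to a push of 6 to 8 N, and stays where left.
- spare_box: wooden cake box with a red lid, 44 x 44 x 45 mm, standing on the counter; a bystander, leave it alone. Origin: centre of its underside.
- honey_jar: jar with a brass lid, 66 mm wide, 90 mm high; a bystander, leave it alone. Origin: centre of its underside.
- syrup_bottle: amber bottle, 60 mm wide, 170 mm high; a bystander, leave it alone. Origin: centre of its underside.
- spatula: spatula lying on the counter in front of the robot; a bystander, leave it alone. Origin: a point on the tool, near its middle.
- tea_cup: blue cup, 72 mm wide, 70 mm high; a bystander, leave it alone. Origin: centre of its underside.
- dish: white plate, 120 mm wide, 20 mm high; a bystander, leave it alone. Origin: centre of its underside.
- brush: brush lying on the counter in front of the robot; a bystander, leave it alone. Origin: a point on the tool, near its middle.
Things that resemble listed ones, but are neither listed nor needed, are in the scene too. Leave any green or turquoise look-alike of the box_white alone.

How it is judged (in metres and radians):
At the end, for the whole second after the job is handed in: One box is in a right nest (5 mm from its centre at most, leaning in it under 0.08 rad), its seat pushed down at least 5.5 of 7 mm; the other is home in a left nest (the same, and within 2 mm of home level); the beam rests by itself within 0.02 rad of level (((((horizontal distance between box_white and nest_right_near below 0.005 m and z of box_white in the frame of nest_right_near between -0.0065 and 0.0065 m and angle between the z axis of box_white and the z axis of nest_right_near, either way round below 0.08 rad and value of joint seat_near above 0.0055 m) or (horizontal distance between box_white and nest_right_far below 0.005 m and z of box_white in the frame of nest_right_far between -0.0065 and 0.0065 m and angle between the z axis of box_white and the z axis of nest_right_far, either way round below 0.08 rad and value of joint seat_far above 0.0055 m)) and ((horizontal distance between box_plum and nest_left_near below 0.005 m and z of box_plum in the frame of nest_left_near between -0.002 and 0.002 m and angle between the z axis of box_plum and the z axis of nest_left_near, either way round below 0.08 rad) or (horizontal distance between box_plum and nest_left_far below 0.005 m and z of box_plum in the frame of nest_left_far between -0.002 and 0.002 m and angle between the z axis of box_plum and the z axis of nest_left_far, either way round below 0.08 rad))) or (((horizontal distance between box_plum and nest_right_near below 0.005 m and z of box_plum in the frame of nest_right_near between -0.0065 and 0.0065 m and angle between the z axis of box_plum and the z axis of nest_right_near, either way round below 0.08 rad and value of joint seat_near above 0.0055 m) or (horizontal distance between box_plum and nest_right_far below 0.005 m and z of box_plum in the frame of nest_right_far between -0.0065 and 0.0065 m and angle between the z axis of box_plum and the z axis of nest_right_far, either way round below 0.08 rad and value of joint seat_far above 0.0055 m)) and ((horizontal distance between box_white and nest_left_near below 0.005 m and z of box_white in the frame of nest_left_near between -0.002 and 0.002 m and angle between the z axis of box_white and the z axis of nest_left_near, either way round below 0.08 rad) or (horizontal distance between box_white and nest_left_far below 0.005 m and z of box_white in the frame of nest_left_far between -0.002 and 0.002 m and angle between the z axis of box_white and the z axis of nest_left_far, either way round below 0.08 rad)))) and value of joint beam between -0.02 and 0.02 rad and velocity of joint beam between -0.05 and 0.05 rad/s); the robot touches nothing.
It fails at once if the white box is pressed on the scale with more than 22 N (contact force between box_white and scale above 22 N).
It fails at once if the plum box is pressed on the scale with more than 22 N (contact force between box_plum and scale above 22 N).
It fails at once if a bystander is moved more than 3 cm (distance of any of spare_box, honey_jar, syrup_bottle, spatula, tea_cup, dish, brush from where it was at the start of the episode above 0.03 m).
It also fails if it takes over 72 s, if anything falls off the work surface, if the arm or the gripper's body presses on something with over 40 N, if the wrist force passes 120 N, or if a joint passes its speed limit or range.

## Working session

There is one attempt and no reset: what is moved stays moved. The work goes in short steps, Python scripts to look and compute and a tool call to move; the robot and the scene stay as the last step left them, time stands still between calls to the robot, and variables do not carry over. Pictures are saved under pics/ and viewed, and the job is handed in when it is done.

Besides the shell and the picture viewer there is one more tool, called after ">>>" as a command line: name --argument value ..., lists and objects as JSON in quotes. move_arm: Moves the arm, as the interface text tells. Its arguments: {"type":"object","properties":{"offset":{"type":"array"},"rotation":{"type":"array"},"claw":{"type":"number"},"newtons":{"type":"number"}},"required":["offset","rotation"]}

```bash
mkdir -p pics
cat > h.py <<'E'
import numpy as np, cv2
from cell import ctrl
def snap(cam,name):
    s=ctrl.snapshot(cam); cv2.imwrite(f'pics/{name}.png',cv2.cvtColor(s['color'],cv2.COLOR_RGB2BGR))
    np.savez(f'pics/{name}.npz',**{k:v for k,v in s.items()}); return s
def proj(s,P):
    R=np.array(s['attitude']);o=np.array(s['origin']);p=(np.atleast_2d(P)-o)@R
    return np.c_[s['cx']+s['fx']*p[:,0]/-p[:,2], s['cy']-s['fy']*p[:,1]/-p[:,2]]
def ray(s,u,v,z):
    R=np.array(s['attitude']);o=np.array(s['origin'])
    d=R@np.array([(u-s['cx'])/s['fx'],-(v-s['cy'])/s['fy'],-1.])
    return o+d*(z-o[2])/d[2]
def load(name):
    d=np.load(f'pics/{name}.npz'); return {k:d[k] for k in d}
E
python3 - <<'E'
from h import *
st=ctrl.state(); print(st)
for c in ['scene','top','wrist']:
    s=snap(c,c+'0'); print(c,{k:v for k,v in s.items() if k!='color'})
E
```

```text
{'clock': 0.0, 'joint_positions': array([-73.43391644,  19.07255392,  -3.70700085,  83.70766714,
         1.23804963,  77.34373845,  -5.07129216]), 'dq': array([-0.04719663, -0.04624262,  0.02396728,  0.08136859, -0.00874801,
       -0.06286454,  0.05886977]), 'joint_efforts': array([ 2.52261954e-03, -6.25455022e+01,  5.06555149e-02, -3.91601658e+01,
        1.62244798e-02,  1.00662623e-02, -4.32272338e-05]), 'tool_pos': array([191.58160592, 594.50136601, 230.4957778 ]), 'tool_rot': array([[-9.51807295e-01,  3.06696483e-01, -3.75741041e-04],
       [ 3.06696703e-01,  9.51806240e-01, -1.41875131e-03],
       [-7.74933680e-05, -1.46561638e-03, -9.99998923e-01]]), 'wrist_force': array([-0.5834335 ,  0.08266158, -0.50035376]), 'torque': array([0.0219007 , 0.01688857, 0.00500045]), 'width': 1.0011368006568493}
scene {'fx': 469.5465429043464, 'fy': 469.5465429043464, 'cx': 323.7115288110145, 'cy': 234.23855694782893, 'origin': array([1364.509048  ,   21.54975882,  776.00392178]), 'attitude': array([[-0.04453809, -0.62713117,  0.77763928],
       [ 0.99893932, -0.01885023,  0.04201085],
       [-0.01168763,  0.77868553,  0.62730554]])}
top {'fx': 514.9873395278751, 'fy': 514.9873395278751, 'cx': 326.43235840215874, 'cy': 242.91750996357877, 'origin': array([ 383.94387799,   -7.59222194, 1318.08572286]), 'attitude': array([[ 0.00268221,  0.99259043, -0.12147858],
       [-0.9999778 ,  0.00340332,  0.00572903],
       [ 0.00610001,  0.12146052,  0.99257752]])}
wrist {'fx': 368.45780886194825, 'fy': 368.45780886194825, 'cx': 323.89367550017886, 'cy': 239.61314707044824, 'origin': array([123.8112941 , 617.38614182, 373.5707236 ]), 'attitude': array([[ 3.06193296e-01, -9.14462051e-01, -2.64584247e-01],
       [ 9.51968965e-01,  2.93875638e-01,  8.59778934e-02],
       [-8.68656319e-04, -2.78201846e-01,  9.60522242e-01]])}
```

View pics/scene0.png

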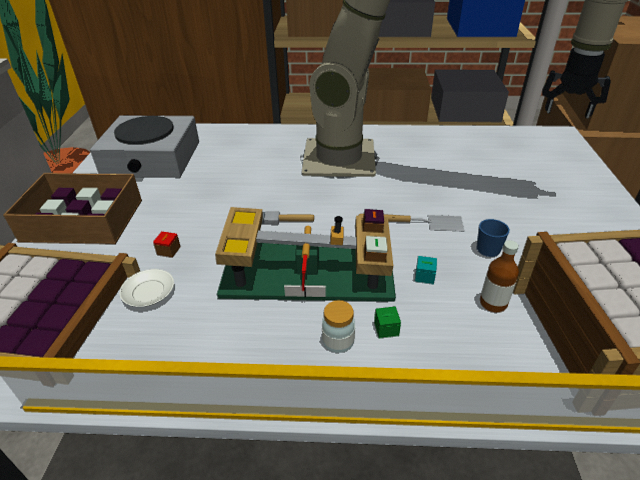

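View pics/top0.png

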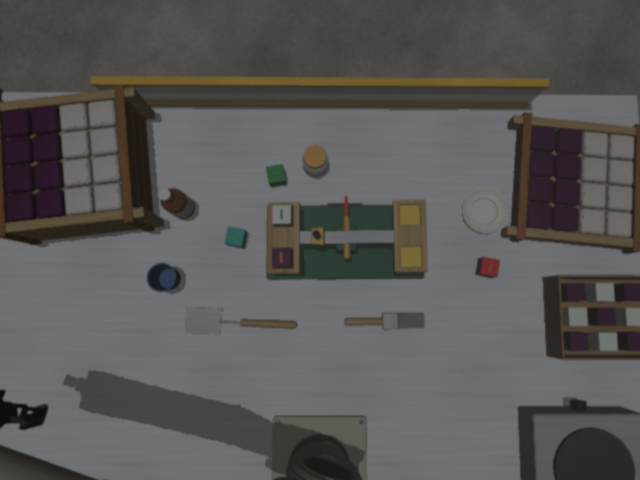

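Run:
```python
import cv2
a=cv2.imread('pics/top0.png')[185:295,250:440]; cv2.imwrite('pics/top0c.png',cv2.resize(a,None,fx=4.2,fy=4.2,interpolation=cv2.INTER_CUBIC))
a=cv2.imread('pics/scene0.png')[195:310,205:405]; cv2.imwrite('pics/scene0c.png',cv2.resize(a,None,fx=4,fy=4,interpolation=cv2.INTER_CUBIC))
```

```text
(no output)
```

View pics/top0c.png

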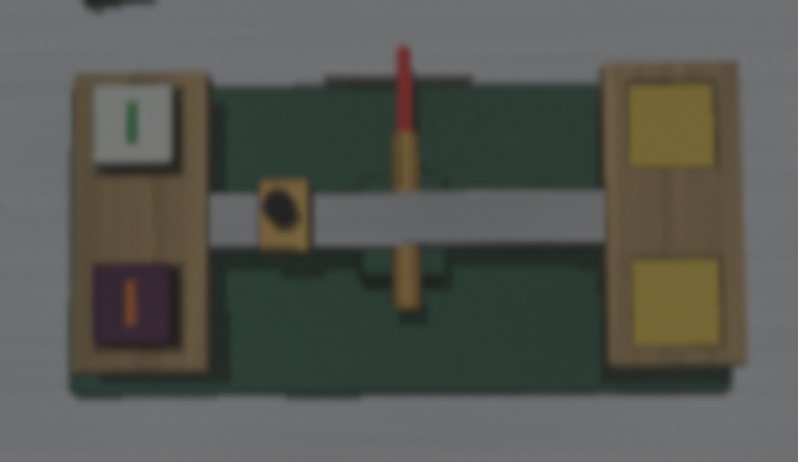

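View pics/scene0c.png

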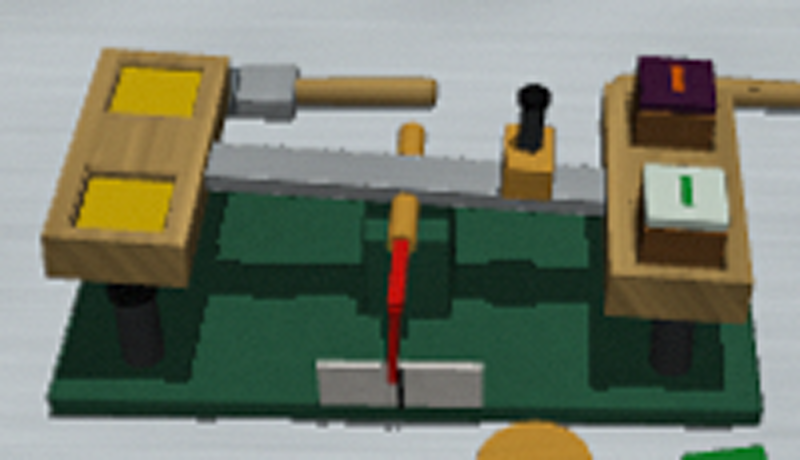

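```bash
cat > fit.py <<'E'
from h import *
from scipy.optimize import least_squares
def model(P,p):  # scale-frame pt level, beam-attached
    x,y,yaw,l=p; P=np.atleast_2d(P).astype(float)
    q=P-[0,0,100]; c,s=np.cos(l),np.sin(l)
    q=np.c_[q[:,0],c*q[:,1]-s*q[:,2],s*q[:,1]+c*q[:,2]]+[0,0,100]
    C,S=np.cos(yaw),np.sin(yaw)
    return np.c_[x+C*q[:,0]-S*q[:,1],y+S*q[:,0]+C*q[:,1],q[:,2]]
if __name__=='__main__':
    top=load('top0');sc=load('scene0')
    T=lambda u,v:((u+.5)/4.2-.5+250,(v+.5)/4.2-.5+185)
    S=lambda u,v:((u+.5)/4-.5+205,(v+.5)/4-.5+195)
    R=lambda x,y,z=115:(x,y,z)
    tp=[(R(85,-112),T(603,66)),(R(85,-188),T(737,63)),(R(-85,-188),T(745,363)),(R(-85,-112),T(608,364)),
     (R(85,188),T(76,75)),(R(85,112),T(208,73)),(R(-85,188),T(74,372)),(R(-85,112),T(208,371)),
     (R(50,150,146),T(132.5,124.5)),(R(-50,150,146),T(134,305)),(R(50,-150,115),T(671,125)),(R(-50,-150,115),T(675,302))]
    sp=[(R(-85,-188),S(103,50)),(R(-85,-112),S(229,57)),(R(85,-112),S(190,248)),(R(85,-188),S(42,236)),(R(85,112),S(606,283)),(R(85,188),S(750,285)),
     (R(50,150,146),S(686,197)),(R(-50,150,146),S(677,84))]
    def res(p,sep=False):
        a=proj(top,model([m for m,_ in tp],p))-np.array([i for _,i in tp]); b=proj(sc,model([m for m,_ in sp],p))-np.array([i for _,i in sp])
        return (a,b) if sep else np.r_[a.ravel(),b.ravel()]
    f=least_squares(res,[600,-30,0,-.07],loss='soft_l1'); print(f.x)
    a,b=res(f.x,True); print(a.round(1).tolist());print(b.round(1).tolist())
    np.save('pose.npy',f.x); p=f.x
    for n,P in dict(white=(50,150,146),plum=(-50,150,146),nrn=(-50,-150,115),nrf=(50,-150,115)).items(): print(n,model(P,p))
    # trim: base top & cap
    from scipy.optimize import minimize_scalar
    for cam,s,uv in (('top',top,T(281,209)),('sc',sc,S(535,97))):
        print(cam,minimize_scalar(lambda t:np.sum((proj(s,model((0,t,158),p))-uv)**2),bounds=(-90,90),method='bounded').x, proj(s,model((0,60,158),p)),uv)
E
python3 fit.py
```

```text
[ 5.47330569e+02 -6.20142924e+01  9.03618034e-03 -7.57979221e-02]
[[-0.1, -0.5], [0.5, -0.5], [0.8, 0.3], [0.3, 0.4], [-0.2, -0.1], [-0.2, -0.3], [-0.3, -0.1], [-0.3, -0.2], [-0.1, -0.1], [-0.7, -0.3], [0.3, -0.3], [0.5, -0.0]]
[[-0.2, -0.7], [0.2, -0.1], [-1.2, -0.5], [-0.4, -0.1], [1.0, -1.6], [1.0, 0.4], [0.1, -0.8], [0.1, -0.6]]
white [[595.94553543  91.48393555 134.50911643]]
plum [[495.94961803  90.58032981 134.50911643]]
nrn [[ 498.67386373 -210.89346173  126.31573504]]
nrf [[ 598.66978113 -209.989856    126.31573504]]
top 66.19309827781595 [[319.22198072 234.08963131]] (316.5238095238095, 234.38095238095238)
sc 67.30878680770628 [[334.85099432 221.30053326]] (338.375, 218.875)
```

```bash
cat > plan.py <<'E'
from h import *
from scipy.spatial.transform import Rotation as Ro
def plan(tp,tR=None,rows=5):
    s=ctrl.state(); p=s['tool_pos'];R=s['tool_rot']; tR=R if tR is None else tR
    d=Ro.from_matrix(R.T@tR).as_rotvec()
    off=[];P=p.copy();Rc=R.copy()
    for i in range(rows):
        Pn=p+(np.array(tp)-p)*(i+1)/rows; Rn=R@Ro.from_rotvec(d*(i+1)/rows).as_matrix()
        off.append(((Rc.T@(Pn-P))/1000).round(4).tolist()); P,Rc=Pn,Rn
    print('off',off,'rot/row',np.degrees(d/rows).round(2).tolist(),'dist/row',np.linalg.norm(np.array(tp)-p)/rows)
def st():
    s=ctrl.state(); R=s['tool_rot']
    print(s['clock'],s['tool_pos'].round(1),'F',s['wrist_force'].round(2),'w',round(s['width'],3),'yaw_y',np.degrees(np.arctan2(R[1,1],R[0,1])).round(2),'z',R[:,2].round(4))
def toolR(yaw,lean):
    # tool z = -pan normal, tool y along beam, x = y cross z
    c,s=np.cos(lean),np.sin(lean);C,S=np.cos(yaw),np.sin(yaw)
    M=np.array([[C,-S,0],[S,C,0],[0,0,1]])@np.array([[1,0,0],[0,c,-s],[0,s,c]])
    return np.c_[-M[:,0],M[:,1],-M[:,2]]
E
python3 -c "
from plan import *
p=np.load('pose.npy'); plan([496,91,215],toolR(p[2],-.07),10)"
```

```text
off [[-0.0444, -0.0386, 0.0016], [-0.0432, -0.04, 0.0019], [-0.0419, -0.0413, 0.0023], [-0.0405, -0.0426, 0.0026], [-0.0391, -0.0439, 0.0029], [-0.0377, -0.0451, 0.0033], [-0.0362, -0.0463, 0.0036], [-0.0347, -0.0474, 0.004], [-0.0332, -0.0484, 0.0044], [-0.0316, -0.0494, 0.0047]] rot/row [0.39, -0.07, -1.84] dist/row 58.865828916051115
```

>>> move_arm --offset '[[-0.0444, -0.0386, 0], [-0.0432, -0.04, 0], [-0.0419, -0.0413, 0], [-0.0405, -0.0426, 0], [-0.0391, -0.0439, 0]]' --rotation '[[0.39, -0.07, -1.84], [0.39, -0.07, -1.84], [0.39, -0.07, -1.84], [0.39, -0.07, -1.84], [0.39, -0.07, -1.84]]'

```text
clock: 0.78
tool_pos: [344.7, 341.4, 234.5]
tool_rot: [[-0.989, 0.15, -0.002], [0.15, 0.988, -0.035], [-0.003, -0.034, -0.999]]
wrist_force: [1.8, -0.0, -0.2]
width: 1.0
```

>>> move_arm --offset '[[-0.0377, -0.0451, 0.003], [-0.0362, -0.0463, 0.003], [-0.0347, -0.0474, 0.003], [-0.0332, -0.0484, 0.003], [-0.0316, -0.0494, 0.003]]' --rotation '[[0.39, -0.07, -1.84], [0.39, -0.07, -1.84], [0.39, -0.07, -1.84], [0.39, -0.07, -1.84], [0.39, -0.07, -1.84]]'

```text
clock: 1.4
tool_pos: [496.9, 90.1, 231.6]
tool_rot: [[-1.0, -0.011, 0.002], [-0.011, 0.998, -0.069], [-0.001, -0.069, -0.998]]
wrist_force: [1.1, 0.5, -0.2]
width: 1.0
```

```bash
python3 -c "
from plan import *
st(); p=np.load('pose.npy'); plan([496,91,210],toolR(p[2],-.07),5)
snap('wrist','w1')"
```

```text
1.4 [496.9  90.1 231.6] F [ 1.13  0.52 -0.23] w 1.0 yaw_y 90.61 z [ 0.0019 -0.0687 -0.9976]
off [[0.0002, 0.0005, 0.0043], [0.0002, 0.0005, 0.0043], [0.0002, 0.0005, 0.0043], [0.0002, 0.0005, 0.0043], [0.0002, 0.0005, 0.0043]] rot/row [0.01, 0.01, 0.02] dist/row 4.324465170136671
```

View pics/w1.png

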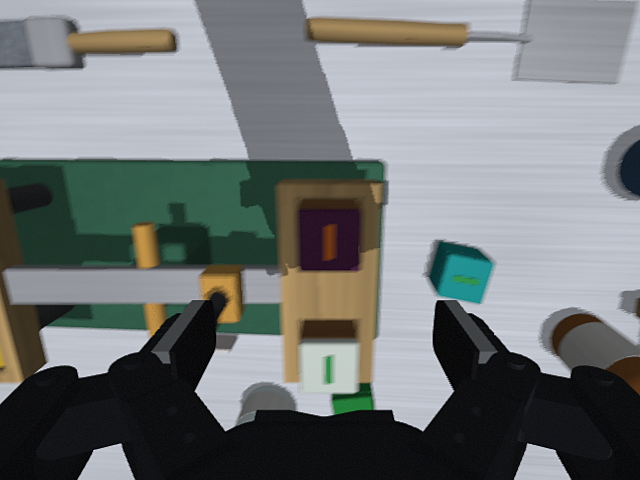

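```bash
python3 -c "
from fit import *
s=load('w1'); p=np.load('pose.npy'); p[3]=-.07
print(s['origin'])
print(proj(s,[[496.9,90.1,231.6],[496.9,90.1,110]]))
P=[(-50+a,150+b,146) for a,b in((-22,-22),(-22,22),(22,22),(22,-22))]+[(50+a,150+b,146) for a,b in((-22,-22),(-22,22),(22,22),(22,-22))]+[(-85,112,115),(-85,188,115),(85,112,115),(85,188,115)]
print(proj(s,model(P,p)).round(1))
"
python3 - <<'E'
import cv2
a=cv2.imread('pics/w1.png')[170:400,265:400]; cv2.imwrite('pics/w1c.png',cv2.resize(a,None,fx=2.6*1.5/1.5,fy=2.6,interpolation=cv2.INTER_CUBIC))
E
```

```text
[425.40874653 100.16021221 374.14168804]
[[321.31930488 306.60905314]
 [333.60451883 232.45489066]]
[[299.3 208.8]
 [366.1 208.9]
 [363.9 271.4]
 [300.4 271.3]
 [301.6 342.6]
 [361.4 342.7]
 [359.7 393.2]
 [302.4 393.1]
 [279.8 182.8]
 [383.8 183. ]
 [286.  381.3]
 [374.4 381.4]]
```

View pics/w1c.png

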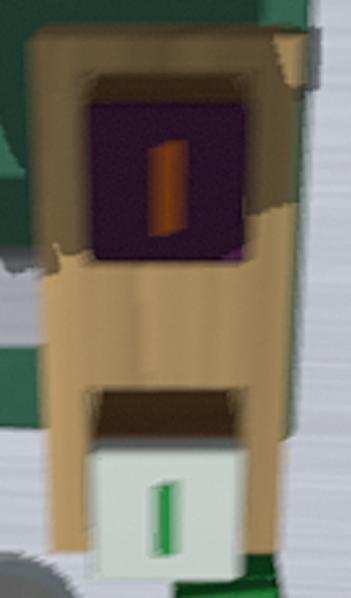

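>>> move_arm --offset '[[0, -0.05, 0], [0, -0.05, 0], [0, -0.05, 0], [0, -0.05, 0], [0, -0.05, 0]]' --rotation '[[0, 0, 0], [0, 0, 0], [0, 0, 0], [0, 0, 0], [0, 0, 0]]'

```text
clock: 2.08
tool_pos: [498.4, -159.0, 248.9]
tool_rot: [[-1.0, -0.01, 0.002], [-0.01, 0.998, -0.068], [-0.001, -0.068, -0.998]]
wrist_force: [0.7, 0.5, 0.2]
width: 1.0
```

>>> move_arm --offset '[[0, -0.05, 0], [0, 0, 0], [0, 0, 0], [0, 0, 0], [0, 0, 0]]' --rotation '[[0, 0, 0], [0, 0, 0], [0, 0, 0], [0, 0, 0], [0, 0, 0]]'

```text
clock: 2.7
tool_pos: [499.4, -206.3, 252.1]
tool_rot: [[-1.0, -0.011, 0.002], [-0.011, 0.998, -0.068], [-0.001, -0.068, -0.998]]
wrist_force: [0.2, -0.2, -0.9]
width: 0.998
```

```bash
python3 -c "
from plan import *
st(); s=snap('wrist','w2')
a=s['color'][150:400,240:420,::-1]; cv2.imwrite('pics/w2c.png',cv2.resize(a,None,fx=2.4,fy=2.4,interpolation=cv2.INTER_CUBIC))
a=load('w1')['color'][150:400,240:420,::-1]; cv2.imwrite('pics/w1c.png',cv2.resize(a,None,fx=2.4,fy=2.4,interpolation=cv2.INTER_CUBIC))
cv2.imwrite('pics/cmp.png',np.hstack([cv2.imread('pics/w1c.png')[:,:395],cv2.imread('pics/w2c.png')[:,:395]]))
"
```

```text
2.7 [ 499.4 -206.3  252.1] F [ 0.23 -0.16 -0.86] w 0.998 yaw_y 90.64 z [ 0.0019 -0.0684 -0.9977]
```

View pics/cmp.png

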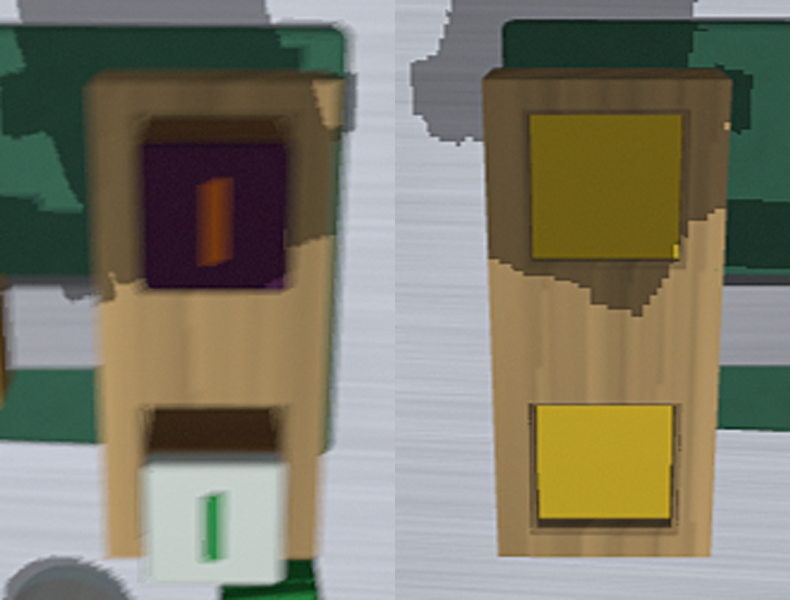

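```bash
cat > w2fit.py <<'E'
from fit import *
s=load('w2'); p0=np.load('pose.npy'); p0[3]=-.07
f=lambda u,v:((u+.5)/2.4-.5+240,(v+.5)/2.4-.5+150)
obs=np.array([f(91,79),f(335,79),f(103,556),f(317,556)])
P=[(-85,-188,115),(-85,-112,115),(85,-188,115),(85,-112,115)]
print((proj(s,model(P,p0))-obs).round(2))
r=least_squares(lambda q:(proj(s,model(P,[q[0],q[1],q[2],-.07])+[0,0,q[3]])-obs).ravel(),[*p0[:3],0]);print(p0,r.x,r.cost)
q=[*r.x[:3],-.07]
for z in (115,112,109,106,103,100): print(z,[((proj(s,model([(x-24,-150,z),(x+24,-150,z),(x,-174,z),(x,-126,z)],q)+[0,0,r.x[3]])-[240,150]+.5)*2.4-.5).round(0).tolist() for x in(-50,50)])
print(model([(50,-150,101),(-50,-150,101),(50,150,101),(-50,150,101)],q))
E
python3 w2fit.py
python3 - <<'E'
import sys; sys.path.insert(0,'.')
import cv2
a=cv2.imread('pics/w2.png')[180:390,270:400]; cv2.imwrite('pics/w2d.png',cv2.resize(a,None,fx=2.8*2,fy=2.8,interpolation=cv2.INTER_CUBIC))
E
```

```text
[[-1.8   0.5 ]
 [ 0.69  0.76]
 [-0.12  0.39]
 [-0.78  0.49]]
[ 5.47330569e+02 -6.20142924e+01  9.03618034e-03 -7.00000000e-02] [ 5.47061709e+02 -6.16547470e+01  9.36688666e-03 -6.72953931e-01] 1.584390819304391
115 [[[213.0, 115.0], [212.0, 263.0], [136.0, 191.0], [288.0, 191.0]], [[211.0, 407.0], [210.0, 529.0], [142.0, 469.0], [280.0, 470.0]]]
112 [[[213.0, 114.0], [212.0, 260.0], [137.0, 188.0], [287.0, 189.0]], [[211.0, 403.0], [210.0, 524.0], [142.0, 465.0], [279.0, 465.0]]]
109 [[[212.0, 112.0], [212.0, 257.0], [138.0, 186.0], [287.0, 186.0]], [[211.0, 399.0], [210.0, 519.0], [143.0, 460.0], [278.0, 460.0]]]
106 [[[212.0, 111.0], [212.0, 254.0], [138.0, 184.0], [286.0, 184.0]], [[211.0, 395.0], [210.0, 514.0], [143.0, 455.0], [278.0, 456.0]]]
103 [[[212.0, 109.0], [211.0, 251.0], [139.0, 181.0], [285.0, 182.0]], [[211.0, 391.0], [210.0, 509.0], [144.0, 451.0], [277.0, 451.0]]]
100 [[[212.0, 107.0], [211.0, 248.0], [139.0, 179.0], [284.0, 179.0]], [[211.0, 387.0], [210.0, 504.0], [144.0, 446.0], [276.0, 447.0]]]
[[ 598.46043244 -210.74255556  111.4889781 ]
 [ 498.46481934 -211.67923053  111.4889781 ]
 [ 595.65728928   88.50961606   90.5061239 ]
 [ 495.66167618   87.57294109   90.5061239 ]]
```

View pics/w2d.png

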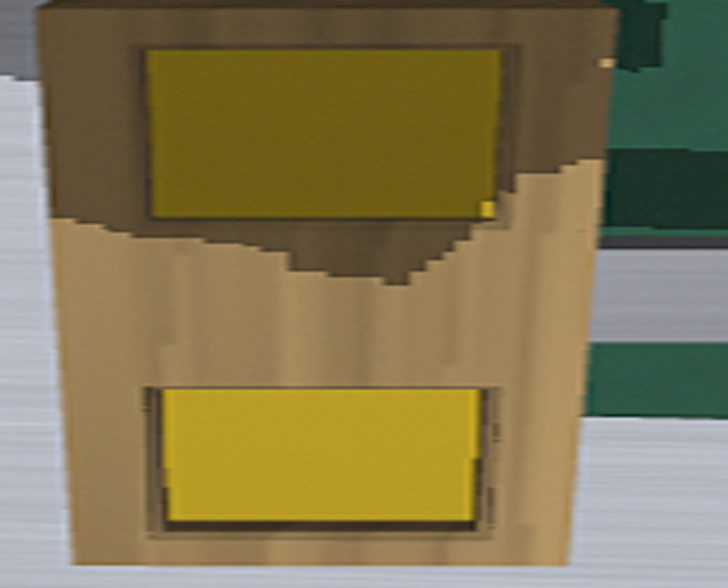

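```bash
python3 -c "
from plan import *
from fit import model
p=[547.2,-61.85,.0092,-.07]; np.save('pose2.npy',p)
for z in (200,118.5): print(model([(50,150,z),(50,-150,z)],p))
t=model((50,150,200),p)[0]; plan(t,toolR(p[2],-.07),8)
"
```

```text
[[ 595.75693654   95.23029988  189.26367292]
 [ 598.51013846 -204.02233538  210.24652713]]
[[ 595.80937895   89.53019906  107.9632664 ]
 [ 598.56258087 -209.7224362   128.94612061]]
off [[-0.0124, 0.038, 0.0053], [-0.0124, 0.038, 0.0053], [-0.0124, 0.038, 0.0053], [-0.0124, 0.0381, 0.0053], [-0.0124, 0.0381, 0.0053], [-0.0124, 0.0381, 0.0052], [-0.0124, 0.0381, 0.0052], [-0.0124, 0.0381, 0.0052]] rot/row [0.01, 0.01, 0.01] dist/row 40.37266048415705
```

>>> move_arm --offset '[[-0.0165, 0.0508, 0.005], [-0.0165, 0.0508, 0.005], [-0.0165, 0.0508, 0.005], [-0.0165, 0.0508, 0.005], [-0.0165, 0.0508, 0.01]]' --rotation '[[0, 0, 0], [0, 0, 0], [0, 0, 0], [0, 0, 0], [0, 0, 0]]'

```text
clock: 3.38
tool_pos: [579.8, 47.0, 205.0]
tool_rot: [[-1.0, -0.01, 0.003], [-0.01, 0.998, -0.068], [-0.002, -0.068, -0.998]]
wrist_force: [0.8, -0.8, 0.3]
width: 0.998
```

>>> move_arm --offset '[[-0.0165, 0.0508, 0.012], [0, 0, 0], [0, 0, 0], [0, 0, 0], [0, 0, 0]]' --rotation '[[0, 0, 0], [0, 0, 0], [0, 0, 0], [0, 0, 0], [0, 0, 0]]'

```text
clock: 4.0
tool_pos: [595.5, 93.7, 190.0]
tool_rot: [[-1.0, -0.008, 0.002], [-0.008, 0.998, -0.068], [-0.002, -0.068, -0.998]]
wrist_force: [0.1, -0.5, 0.5]
width: 1.005
```

```bash
python3 -c "
from plan import *
from fit import model
st(); snap('wrist','w3')
p=np.load('pose2.npy')
t=model((50,150,118.5),p)[0]; plan(t,toolR(p[2],-.07),5)
"
```

```text
4.0 [595.5  93.7 190. ] F [ 0.13 -0.46  0.48] w 1.005 yaw_y 90.45 z [ 0.0025 -0.0684 -0.9977]
off [[-0.0, 0.0002, 0.0164], [-0.0, 0.0003, 0.0164], [-0.0, 0.0003, 0.0164], [-0.0001, 0.0003, 0.0164], [-0.0001, 0.0003, 0.0164]] rot/row [0.02, 0.02, -0.01] dist/row 16.415896760754528
```

View pics/w3.png

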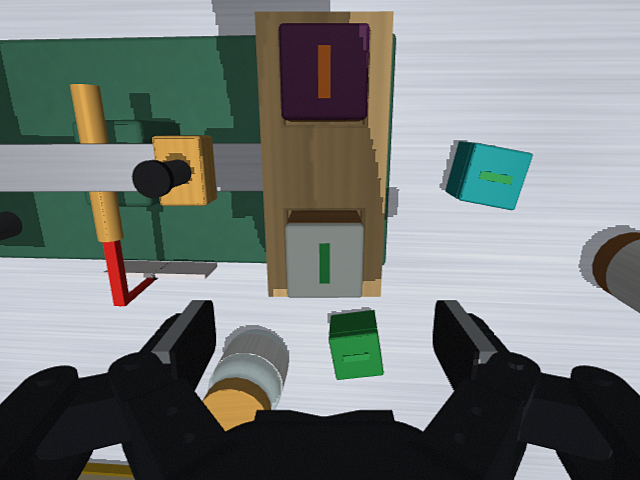

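```bash
python3 -c "
from fit import *
s=load('w3'); p=np.load('pose2.npy')
P=[(50+a,150+b,146) for a,b in((-22,-22),(-22,22),(22,22),(22,-22))]
print(proj(s,model(P,p)).round(1))
st=ctrl.state();print(proj(s,[st['tool_pos']+st['tool_rot'][:,2]*d for d in (0,54.7)]))
"
```

```text
[[284.8 226.1]
 [364.4 226. ]
 [362.2 298.8]
 [287.1 298.9]]
[[321.94039857 306.61536683]
 [322.39465413 263.09768863]]
```

>>> move_arm --offset '[[0.0004, 0.0014, 0.0164], [0, 0, 0.0164], [0, 0, 0.0164], [0, 0, 0.0164], [0, 0, 0.0164]]' --rotation '[[0, 0, 0], [0, 0, 0], [0, 0, 0], [0, 0, 0], [0, 0, 0]]'

```text
clock: 4.68
tool_pos: [595.0, 90.3, 106.2]
tool_rot: [[-1.0, -0.009, 0.001], [-0.009, 0.998, -0.069], [-0.001, -0.069, -0.998]]
wrist_force: [0.6, -0.2, 0.0]
width: 1.003
```

>>> move_arm --offset '[[0, 0, 0], [0, 0, 0], [0, 0, 0], [0, 0, 0], [0, 0, 0]]' --rotation '[[0, 0, 0], [0, 0, 0], [0, 0, 0], [0, 0, 0], [0, 0, 0]]' --claw 0.35 --newtons 20

```text
clock: 5.3
tool_pos: [595.2, 90.5, 107.8]
tool_rot: [[-1.0, -0.009, 0.002], [-0.01, 0.998, -0.068], [-0.002, -0.068, -0.998]]
wrist_force: [0.0, 0.5, 0.7]
width: 0.653
```

```bash
python3 -c "
from plan import *
from fit import model
st(); snap('wrist','w4')
p=np.load('pose2.npy')
t=model((50,150,118.5),p)[0]; plan(t,toolR(p[2],-.07),5)
"
```

```text
5.3 [595.2  90.5 107.8] F [0.01 0.49 0.73] w 0.653 yaw_y 90.54 z [ 0.0022 -0.0685 -0.9976]
off [[-0.0001, -0.0002, -0.0], [-0.0001, -0.0002, -0.0], [-0.0001, -0.0002, -0.0], [-0.0001, -0.0002, -0.0], [-0.0001, -0.0002, -0.0]] rot/row [0.02, 0.02, 0.0] dist/row 0.23946719475115424
```

View pics/w4.png

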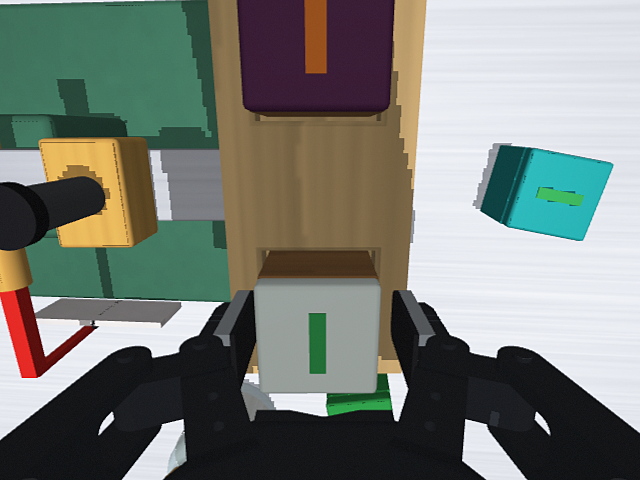

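>>> move_arm --offset '[[-0.0003, -0.0011, 0], [0, 0, 0], [0, 0, 0], [0, 0, 0], [0, 0, 0]]' --rotation '[[0, 0, 0], [0, 0, 0], [0, 0, 0], [0, 0, 0], [0, 0, 0]]' --claw 0.45

```text
clock: 5.98
tool_pos: [595.4, 89.4, 107.6]
tool_rot: [[-1.0, -0.009, 0.002], [-0.01, 0.998, -0.069], [-0.001, -0.069, -0.998]]
wrist_force: [0.0, -0.1, 0.3]
width: 0.547
```

>>> move_arm --offset '[[0, 0, 0], [0, 0, 0], [0, 0, 0], [0, 0, 0], [0, 0, 0]]' --rotation '[[0, 0, 0], [0, 0, 0], [0, 0, 0], [0, 0, 0], [0, 0, 0]]' --claw 0.58 --newtons 25

```text
clock: 6.6
tool_pos: [595.5, 89.4, 107.7]
tool_rot: [[-1.0, -0.009, 0.002], [-0.01, 0.998, -0.069], [-0.001, -0.069, -0.998]]
wrist_force: [-0.0, 0.8, 2.1]
width: 0.51
```

```bash
python3 -c "
from plan import *
st(); snap('wrist','w5')
"
```

```text
6.6 [595.5  89.4 107.7] F [-0.    0.78  2.09] w 0.51 yaw_y 90.54 z [ 0.002  -0.0686 -0.9976]
```

View pics/w5.png

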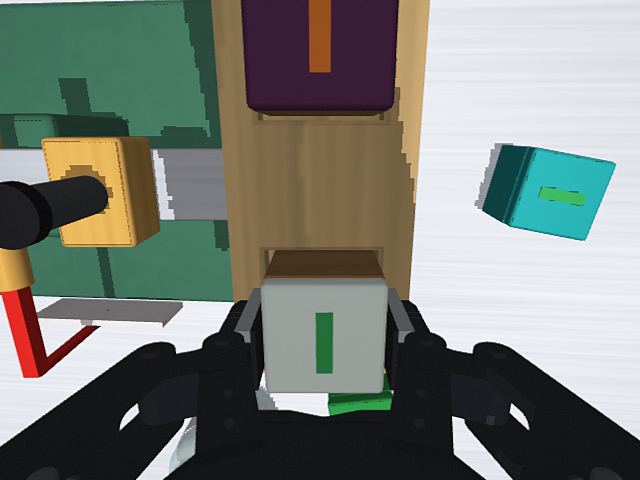

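>>> move_arm --offset '[[0, 0, -0.002], [0, 0, -0.006], [0, 0, -0.018], [0, 0, -0.02], [0, 0, -0.02]]' --rotation '[[0, 0, 0], [0, 0, 0], [0, 0, 0], [0, 0, 0], [0, 0, 0]]' --newtons 35

```text
clock: 7.28
tool_pos: [595.5, 94.1, 175.4]
tool_rot: [[-1.0, -0.009, 0.003], [-0.009, 0.998, -0.068], [-0.002, -0.068, -0.998]]
wrist_force: [0.1, 1.0, -1.7]
width: 0.511
```

>>> move_arm --offset '[[0, -0.02, 0], [0, -0.04, 0], [0, -0.05, 0], [0, -0.05, 0], [0, -0.05, 0]]' --rotation '[[0, 0, 0], [0, 0, 0], [0, 0, 0], [0, 0, 0], [0, 0, 0]]'

```text
clock: 7.9
tool_pos: [596.4, -118.6, 188.0]
tool_rot: [[-1.0, -0.008, 0.001], [-0.008, 0.998, -0.069], [-0.001, -0.069, -0.998]]
wrist_force: [-0.2, -0.3, -1.6]
width: 0.507
```

>>> move_arm --offset '[[0, -0.05, 0], [0, -0.039, 0], [0, 0, 0], [0, 0, 0], [0, 0, 0]]' --rotation '[[0, 0, 0], [0, 0, 0], [0, 0, 0], [0, 0, 0], [0, 0, 0]]'

```text
clock: 8.52
tool_pos: [598.2, -203.2, 193.8]
tool_rot: [[-1.0, -0.011, 0.002], [-0.011, 0.998, -0.068], [-0.001, -0.068, -0.998]]
wrist_force: [0.1, 0.5, -1.6]
width: 0.507
```

```bash
python3 -c "
from plan import *
from fit import model
st(); snap('wrist','w6'); snap('scene','s6')
p=np.load('pose2.npy')
t=model((50,-150,150),p)[0]; plan(t,toolR(p[2],-.07),5)
a=cv2.imread('pics/s6.png')[150:310,150:430]; cv2.imwrite('pics/s6c.png',cv2.resize(a,None,fx=2.8,fy=2.8,interpolation=cv2.INTER_CUBIC))
"
```

```text
8.525 [ 598.2 -203.2  193.8] F [ 0.11  0.49 -1.61] w 0.507 yaw_y 90.64 z [ 0.0016 -0.0681 -0.9977]
off [[-0.0, -0.0004, 0.0068], [-0.0, -0.0004, 0.0068], [-0.0, -0.0004, 0.0068], [-0.0, -0.0004, 0.0068], [-0.0, -0.0004, 0.0068]] rot/row [0.02, 0.01, 0.02] dist/row 6.76638905695368
```

View pics/w6.png

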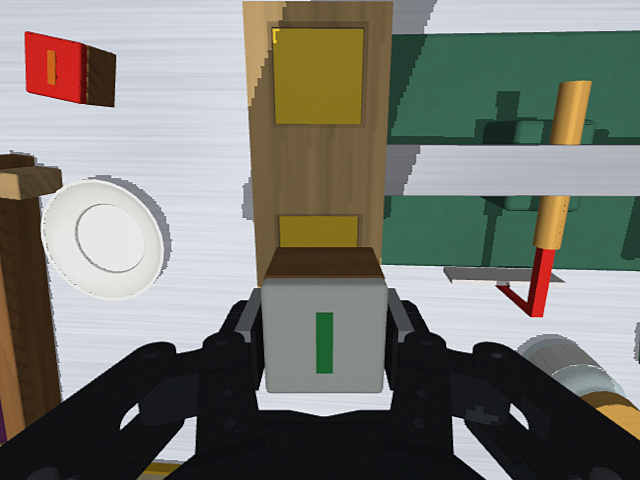

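View pics/s6c.png

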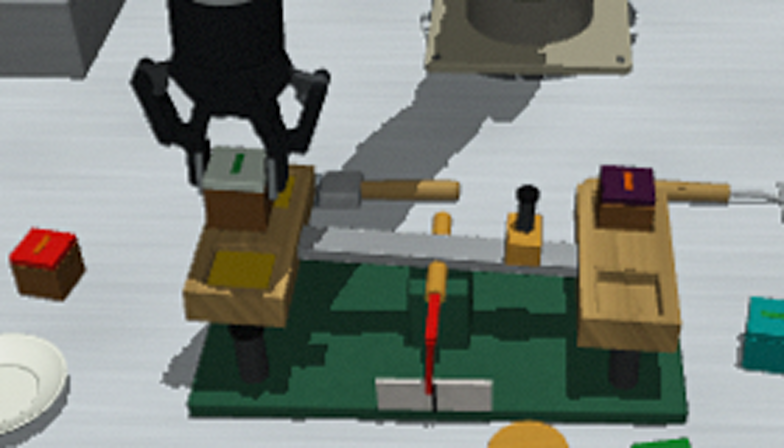

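>>> move_arm --offset '[[0, -0.0022, 0.012], [0, 0, 0.012], [0, 0, 0.012], [0, 0, 0.012], [0, 0, 0]]' --rotation '[[0, 0, 0], [0, 0, 0], [0, 0, 0], [0, 0, 0], [0, 0, 0]]'

```text
clock: 9.25
tool_pos: [597.5, -209.7, 144.9]
tool_rot: [[-1.0, -0.009, -0.0], [-0.009, 0.998, -0.068], [0.001, -0.068, -0.998]]
wrist_force: [-0.9, 0.1, -0.9]
width: 0.505
```

```bash
python3 -c "
from plan import *
from fit import model
st(); s=snap('wrist','w7'); snap('scene','s7');snap('top','t7')
p=np.load('pose2.npy')
t=model((50,-150,135),p)[0]; plan(t,toolR(p[2],-.07),5)
q=ctrl.state()['tool_pos'];print('tool along pan z', ((q-model((50,-150,115),p)[0])@-toolR(p[2],-.07)[:,2]))
a=cv2.imread('pics/s7.png')[170:290,180:330]; cv2.imwrite('pics/s7c.png',cv2.resize(a,None,fx=4,fy=4,interpolation=cv2.INTER_CUBIC))
print('nest pred',proj(s,model([(26,-174,115),(26,-126,115)],p)),'boxbottom pred',proj(s,[q+ctrl.state()['tool_rot']@np.array(v) for v in ((22,-22,17.5),(22,22,17.5),(22,-22,-27.5),(22,22,-27.5))]))
"
```

```text
9.25 [ 597.5 -209.7  144.9] F [-0.86  0.12 -0.9 ] w 0.505 yaw_y 90.54 z [-3.000e-04 -6.840e-02 -9.977e-01]
off [[-0.0, 0.0003, 0.0002], [-0.0, 0.0003, 0.0002], [-0.0, 0.0003, 0.0002], [-0.0, 0.0003, 0.0002], [-0.0, 0.0003, 0.0002]] rot/row [0.01, 0.02, 0.0] dist/row 0.3778949379523274
tool along pan z 21.186944631521385
nest pred [[271.76433098 242.0782987 ]
 [376.08831289 242.10424186]] boxbottom pred [[272.06467437 248.54069756]
 [369.39572263 248.57294451]
 [253.99314824 288.75186745]
 [385.46646931 288.78150451]]
```

View pics/w7.png

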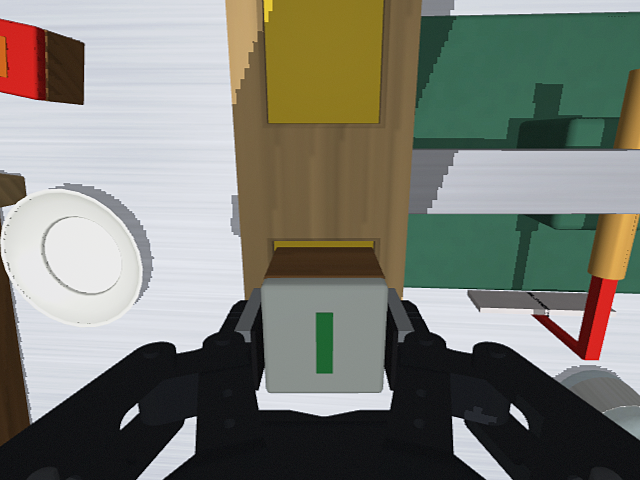

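View pics/s7c.png

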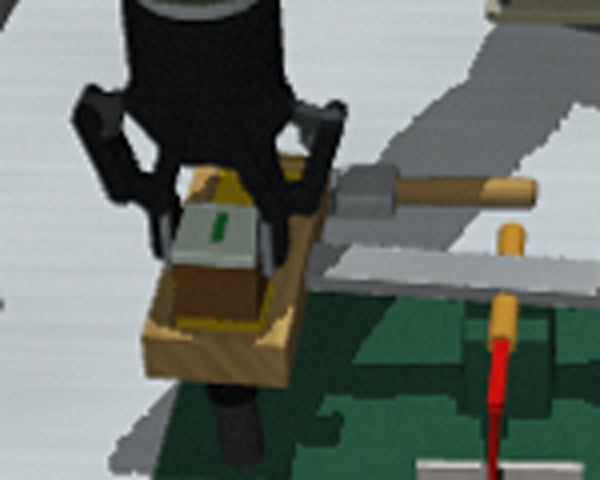

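>>> move_arm --offset '[[-0.0003, 0.0003, 0.001], [0, 0, 0.001], [0, 0, 0.001], [0, 0, 0.001], [0, 0, 0]]' --rotation '[[0, 0, 0], [0, 0, 0], [0, 0, 0], [0, 0, 0], [0, 0, 0]]'

```text
clock: 10.02
tool_pos: [598.5, -209.8, 142.2]
tool_rot: [[-1.0, -0.009, 0.002], [-0.01, 0.998, -0.069], [-0.001, -0.069, -0.998]]
wrist_force: [-0.0, 0.2, -1.9]
width: 0.508
```

```bash
cat > chk.py <<'E'
from plan import *
from fit import model
import sys
p=np.load('pose2.npy'); st()
q=ctrl.state()['tool_pos']; R=toolR(p[2],-.07)
print('err tool frame vs nest(far right,115)', (R.T@(q-model((50,-150,115),p)[0])).round(2))
E
python3 chk.py
```

```text
10.025 [ 598.5 -209.8  142.2] F [-0.04  0.24 -1.87] w 0.508 yaw_y 90.54 z [ 0.0017 -0.0687 -0.9976]
err tool frame vs nest(far right,115) [  0.08  -1.04 -16.7 ]
```

>>> move_arm --offset '[[0, 0.0004, 0.0008], [0, 0, 0.0008], [0, 0, 0.0007], [0, 0, 0.0007], [0, 0, 0]]' --rotation '[[0, 0, 0], [0, 0, 0], [0, 0, 0], [0, 0, 0], [0, 0, 0]]'

```text
clock: 10.65
tool_pos: [598.5, -209.6, 139.2]
tool_rot: [[-1.0, -0.009, 0.002], [-0.01, 0.998, -0.069], [-0.001, -0.069, -0.998]]
wrist_force: [-0.3, -0.1, -2.0]
width: 0.503
```

```bash
python3 chk.py
```

```text
10.65 [ 598.5 -209.6  139.2] F [-0.34 -0.09 -2.03] w 0.503 yaw_y 90.54 z [ 0.0018 -0.0687 -0.9976]
err tool frame vs nest(far right,115) [  0.05  -0.6  -13.73]
```

>>> move_arm --offset '[[0, 0, 0.0007], [0, 0, 0.0007], [0, 0, 0.0006], [0, 0, 0], [0, 0, 0]]' --rotation '[[0, 0, 0], [0, 0, 0], [0, 0, 0], [0, 0, 0], [0, 0, 0]]'

```text
clock: 11.28
tool_pos: [598.6, -209.8, 137.3]
tool_rot: [[-1.0, -0.009, 0.002], [-0.009, 0.998, -0.069], [-0.001, -0.069, -0.998]]
wrist_force: [-0.3, -0.0, -1.7]
width: 0.51
```

```bash
python3 chk.py; python3 -c "
from h import *
snap('scene','s8'); snap('wrist','w8')
a=cv2.imread('pics/s8.png')[170:290,180:330]; cv2.imwrite('pics/s8c.png',np.hstack([cv2.resize(a,None,fx=4,fy=4,interpolation=cv2.INTER_CUBIC)]))"
```

```text
11.275 [ 598.6 -209.8  137.3] F [-0.29 -0.04 -1.68] w 0.51 yaw_y 90.54 z [ 0.0019 -0.0687 -0.9976]
err tool frame vs nest(far right,115) [ -0.    -0.64 -11.83]
```

View pics/s8c.png

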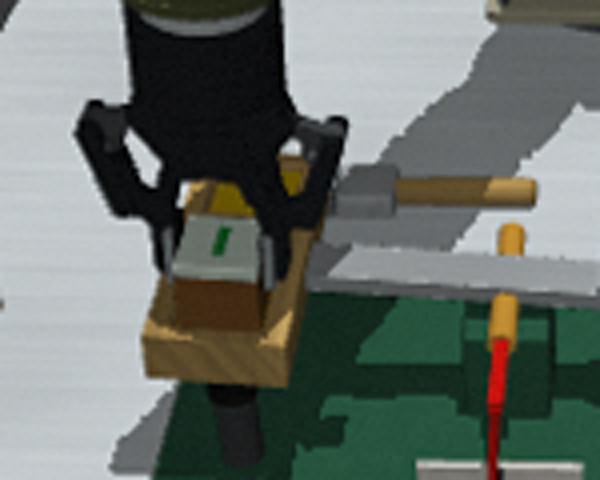

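View pics/w8.png

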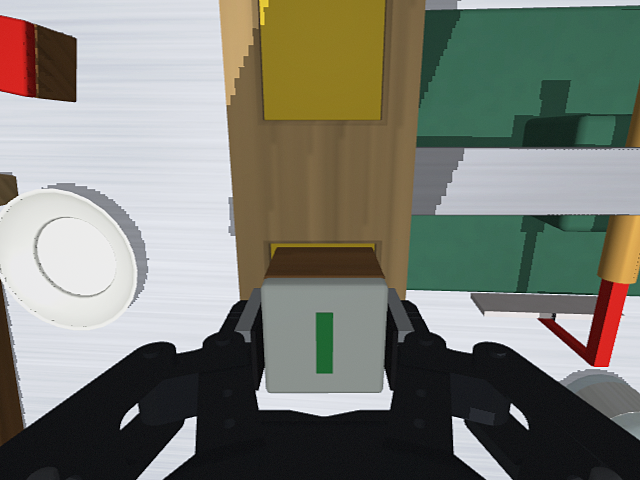

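>>> move_arm --offset '[[0.0003, 0, 0.0007], [0, 0, 0.0007], [0, 0, 0.0006], [0, 0, 0], [0, 0, 0]]' --rotation '[[0, 0, 0], [0, 0, 0], [0, 0, 0], [0, 0, 0], [0, 0, 0]]'

```text
clock: 12.0
tool_pos: [598.2, -209.9, 135.4]
tool_rot: [[-1.0, -0.009, 0.002], [-0.01, 0.998, -0.069], [-0.001, -0.069, -0.998]]
wrist_force: [-2.0, 0.6, 1.4]
width: 0.508
```

```bash
python3 chk.py
```

```text
12.0 [ 598.2 -209.9  135.4] F [-1.98  0.57  1.4 ] w 0.508 yaw_y 90.54 z [ 0.0019 -0.0686 -0.9976]
err tool frame vs nest(far right,115) [ 0.32 -0.61 -9.97]
```

>>> move_arm --offset '[[0.0003, 0, 0], [0.0002, 0, 0], [0, 0, 0], [0, 0, 0], [0, 0, 0]]' --rotation '[[0, 0, 0], [0, 0, 0], [0, 0, 0], [0, 0, 0], [0, 0, 0]]'

```text
clock: 12.62
tool_pos: [598.0, -209.9, 135.4]
tool_rot: [[-1.0, -0.009, 0.002], [-0.01, 0.998, -0.069], [-0.002, -0.069, -0.998]]
wrist_force: [1.1, 1.0, 1.7]
width: 0.506
```

>>> move_arm --offset '[[0, 0, 0], [0, 0, 0], [0, 0, 0], [0, 0, 0], [0, 0, 0]]' --rotation '[[0, 0, 0], [0, 0, 0], [0, 0, 0], [0, 0, 0], [0, 0, 0]]' --claw 0.3

```text
clock: 13.25
tool_pos: [597.7, -209.9, 135.2]
tool_rot: [[-1.0, -0.009, 0.002], [-0.01, 0.998, -0.069], [-0.001, -0.069, -0.998]]
wrist_force: [-0.2, -0.1, 0.3]
width: 0.702
```

>>> move_arm --offset '[[0, 0, -0.01], [0, 0, -0.015], [0, 0, -0.02], [0, 0, -0.015], [0, 0, 0]]' --rotation '[[0, 0, 0], [0, 0, 0], [0, 0, 0], [0, 0, 0], [0, 0, 0]]'

```text
clock: 13.88
tool_pos: [598.4, -205.9, 197.0]
tool_rot: [[-1.0, -0.009, 0.005], [-0.01, 0.998, -0.069], [-0.004, -0.069, -0.998]]
wrist_force: [1.3, -0.7, -0.0]
width: 0.702
```

```bash
python3 chk.py; python3 -c "
from h import *
snap('scene','s9'); snap('wrist','w9')
a=cv2.imread('pics/s9.png')[150:310,190:410]; cv2.imwrite('pics/s9c.png',np.hstack([cv2.resize(a,None,fx=3.6,fy=3.6,interpolation=cv2.INTER_CUBIC)]))"
```

```text
13.875 [ 598.4 -205.9  197. ] F [ 1.29 -0.69 -0.04] w 0.702 yaw_y 90.54 z [ 0.0046 -0.069  -0.9976]
err tool frame vs nest(far right,115) [  0.1   -0.96 -71.61]
```

View pics/s9c.png

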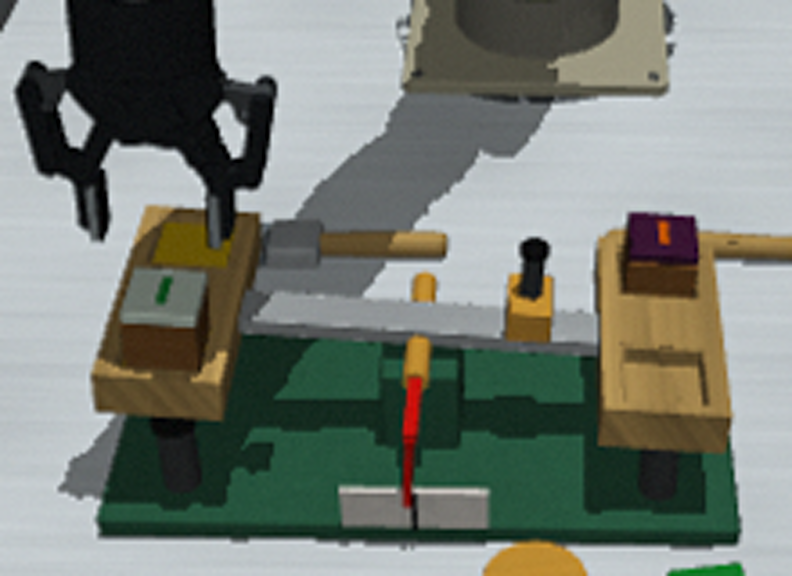

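View pics/w9.png

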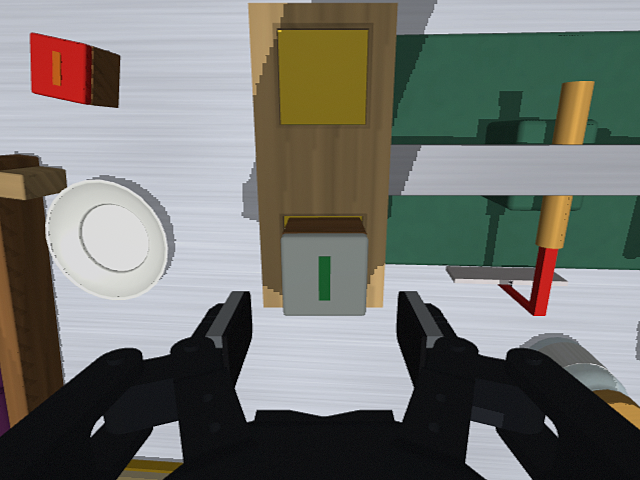

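```bash
python3 chk.py; python3 -c "
from plan import *
from fit import model
p=np.load('pose2.npy')
R=toolR(p[2],.07)
t=model((50,-150,165),p)[0];print(t); plan(t,R,5)
pr=None
for l in np.linspace(-.07,.07,8):
    q=model((50,-150,152.5),[*p[:3],l])[0]; print(round(l,3),q.round(1), None if pr is None else (R.T@(q-pr)).round(2)); pr=q
"
```

```text
13.975 [ 597.6 -205.7  195. ] F [-0.3  -0.18  0.01] w 0.7 yaw_y 90.55 z [ 0.0017 -0.0685 -0.9976]
err tool frame vs nest(far right,115) [  0.97  -0.57 -69.64]
[ 598.53265974 -206.47023144  175.33224212]
off [[-0.0002, 0.0001, 0.0039], [-0.0002, 0.0, 0.0039], [-0.0002, -0.0001, 0.0039], [-0.0002, -0.0002, 0.0039], [-0.0002, -0.0003, 0.0039]] rot/row [-1.59, 0.01, 0.0] dist/row 3.934568334764788
-0.07 [ 598.5 -207.3  162.9] None
-0.05 [ 598.6 -208.6  159.9] [-0.   -1.43  2.84]
-0.03 [ 598.6 -209.7  157. ] [ 0.   -1.37  2.87]
-0.01 [ 598.6 -210.9  154. ] [ 0.   -1.32  2.89]
0.01 [ 598.6 -211.9  151. ] [-0.   -1.26  2.92]
0.03 [ 598.6 -212.9  148. ] [ 0.   -1.2   2.94]
0.05 [ 598.6 -213.8  144.9] [ 0.   -1.14  2.97]
0.07 [ 598.6 -214.7  141.9] [ 0.   -1.08  2.99]
```

>>> move_arm --offset '[[-0.0002, 0, 0.001], [-0.0002, 0, 0.002], [-0.0002, -0.0001, 0.004], [-0.0002, -0.0002, 0.006], [-0.0002, -0.0002, 0.0065]]' --rotation '[[-1.59, 0, 0], [-1.59, 0, 0], [-1.59, 0, 0], [-1.59, 0, 0], [-1.59, 0, 0]]' --claw 1.0

```text
clock: 14.6
tool_pos: [598.5, -206.3, 175.0]
tool_rot: [[-1.0, -0.009, 0.0], [-0.009, 0.997, 0.072], [-0.001, 0.072, -0.997]]
wrist_force: [-0.7, 0.4, 1.0]
width: -0.001
```

```bash
cat > chk2.py <<'E'
from plan import *
from fit import model
p=np.load('pose2.npy'); st()
q=ctrl.state()['tool_pos']
for l in (-.07,.07):
  R=toolR(p[2],l); print(l,'TCP in pan frame rel (50,-150,115):', (R.T@(q-model((50,-150,115),[*p[:3],l])[0])*[-1,1,-1]).round(2))
E
python3 chk2.py; python3 -c "
from h import *
snap('wrist','w10')"
```

```text
14.6 [ 598.5 -206.3  175. ] F [-0.71  0.44  1.  ] w -0.001 yaw_y 90.53 z [ 2.000e-04  7.180e-02 -9.974e-01]
-0.07 TCP in pan frame rel (50,-150,115): [2.000e-02 1.900e-01 4.965e+01]
0.07 TCP in pan frame rel (50,-150,115): [2.000e-02 1.067e+01 6.993e+01]
```

View pics/w10.png

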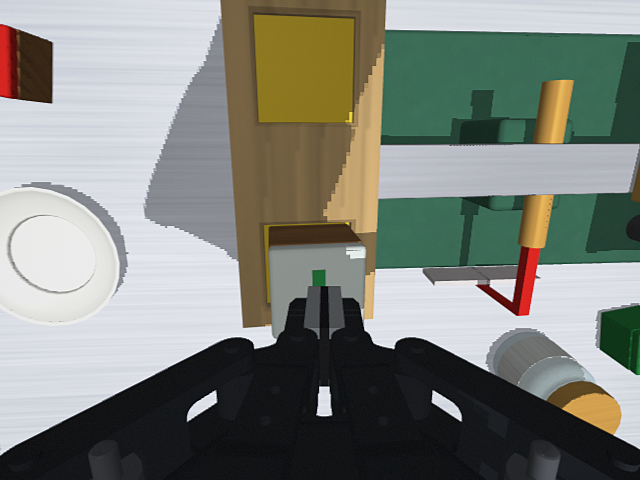

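>>> move_arm --offset '[[0, -0.0004, 0.003], [0, -0.0004, 0.003], [0, -0.0004, 0.0025], [0, -0.0004, 0.002], [0, 0, 0]]' --rotation '[[0, 0, 0], [0, 0, 0], [0, 0, 0], [0, 0, 0], [0, 0, 0]]'

```text
clock: 15.28
tool_pos: [598.6, -206.9, 164.9]
tool_rot: [[-1.0, -0.01, 0.0], [-0.01, 0.998, 0.07], [-0.001, 0.07, -0.998]]
wrist_force: [0.0, 0.2, 0.0]
width: 0.001
```

>>> move_arm --offset '[[0, -0.0003, 0.001], [0, -0.0004, 0.001], [0, -0.0004, 0.001], [0, -0.0004, 0.001], [0, -0.0004, 0.001]]' --rotation '[[0, 0, 0], [0, 0, 0], [0, 0, 0], [0, 0, 0], [0, 0, 0]]'

```text
clock: 15.9
tool_pos: [598.8, -208.8, 160.0]
tool_rot: [[-1.0, -0.009, 0.001], [-0.009, 0.998, 0.07], [-0.002, 0.07, -0.998]]
wrist_force: [-0.4, -1.3, 2.8]
width: -0.004
```

```bash
python3 chk2.py
```

```text
15.9 [ 598.8 -208.8  160. ] F [-0.43 -1.31  2.81] w -0.004 yaw_y 90.54 z [ 9.000e-04  6.970e-02 -9.976e-01]
-0.07 TCP in pan frame rel (50,-150,115): [ 0.24 -1.21 34.56]
0.07 TCP in pan frame rel (50,-150,115): [ 0.24  7.19 55.18]
```

>>> move_arm --offset '[[0, -0.0007, 0.0016], [0, -0.0007, 0.0016], [0, -0.0007, 0.0016], [0, -0.0007, 0.0016], [0, -0.0006, 0.0016]]' --rotation '[[0, 0, 0], [0, 0, 0], [0, 0, 0], [0, 0, 0], [0, 0, 0]]'

```text
clock: 16.52
tool_pos: [598.8, -211.6, 151.6]
tool_rot: [[-1.0, -0.009, 0.001], [-0.009, 0.998, 0.07], [-0.001, 0.07, -0.998]]
wrist_force: [0.8, -2.4, 3.2]
width: -0.0
```

>>> move_arm --offset '[[0, -0.0006, 0.0016], [0, -0.0006, 0.0014], [0, -0.0006, 0.0012], [0, -0.0004, 0.001], [0, -0.0004, 0.0008]]' --rotation '[[0, 0, 0], [0, 0, 0], [0, 0, 0], [0, 0, 0], [0, 0, 0]]'

```text
clock: 17.15
tool_pos: [598.8, -213.5, 145.5]
tool_rot: [[-1.0, -0.01, 0.001], [-0.01, 0.998, 0.07], [-0.001, 0.07, -0.998]]
wrist_force: [0.5, -1.3, 2.7]
width: 0.002
```

```bash
python3 chk2.py;  python3 -c "
from h import *
snap('scene','s11')
a=cv2.imread('pics/s11.png')[150:310,190:410]; cv2.imwrite('pics/s11c.png',np.hstack([cv2.resize(a,None,fx=3.6,fy=3.6,interpolation=cv2.INTER_CUBIC)]))"
```

```text
17.15 [ 598.8 -213.5  145.5] F [ 0.55 -1.27  2.66] w 0.002 yaw_y 90.56 z [ 6.000e-04  7.000e-02 -9.976e-01]
-0.07 TCP in pan frame rel (50,-150,115): [ 0.21 -4.95 19.75]
0.07 TCP in pan frame rel (50,-150,115): [ 0.21  1.42 41.03]
```

View pics/s11c.png

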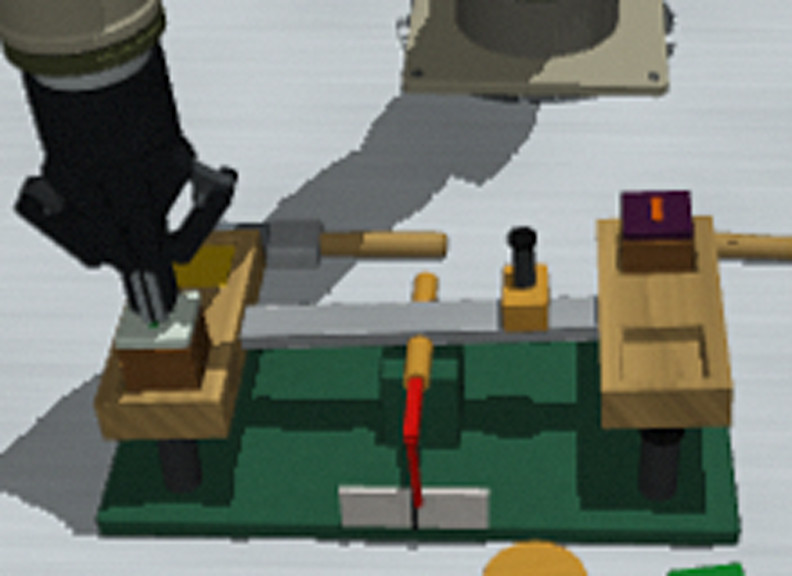

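>>> move_arm --offset '[[0, -0.0003, 0.0007], [0, -0.0003, 0.0006], [0, -0.0003, 0.0006], [0, -0.0002, 0.0005], [0, -0.0001, 0.0004]]' --rotation '[[0, 0, 0], [0, 0, 0], [0, 0, 0], [0, 0, 0], [0, 0, 0]]'

```text
clock: 17.82
tool_pos: [598.8, -214.4, 142.6]
tool_rot: [[-1.0, -0.01, 0.0], [-0.01, 0.997, 0.07], [-0.001, 0.07, -0.998]]
wrist_force: [0.7, -1.3, 3.7]
width: -0.0
```

```bash
python3 chk2.py
```

```text
17.825 [ 598.8 -214.4  142.6] F [ 0.69 -1.26  3.66] w -0.0 yaw_y 90.56 z [ 5.000e-04  7.010e-02 -9.975e-01]
-0.07 TCP in pan frame rel (50,-150,115): [ 0.19 -5.65 16.82]
0.07 TCP in pan frame rel (50,-150,115): [ 0.19  0.31 38.23]
```

>>> move_arm --offset '[[0, 0, 0.0003], [0, 0, 0.0003], [0, 0, 0.0003], [0, 0, 0.0003], [0, 0, 0.0002]]' --rotation '[[0, 0, 0], [0, 0, 0], [0, 0, 0], [0, 0, 0], [0, 0, 0]]'

```text
clock: 18.45
tool_pos: [598.9, -214.5, 141.5]
tool_rot: [[-1.0, -0.01, 0.001], [-0.009, 0.998, 0.07], [-0.001, 0.07, -0.998]]
wrist_force: [0.5, -0.7, 4.6]
width: 0.002
```

```bash
python3 chk2.py
```

```text
18.45 [ 598.9 -214.5  141.5] F [ 0.46 -0.72  4.57] w 0.002 yaw_y 90.55 z [ 8.000e-04  7.000e-02 -9.975e-01]
-0.07 TCP in pan frame rel (50,-150,115): [ 0.25 -5.6  15.69]
0.07 TCP in pan frame rel (50,-150,115): [ 0.25  0.2  37.1 ]
```

>>> move_arm --offset '[[0, 0, 0.0003], [0, 0, 0.0003], [0, 0, 0.0003], [0, 0, 0.0003], [0, 0, 0.0003]]' --rotation '[[0, 0, 0], [0, 0, 0], [0, 0, 0], [0, 0, 0], [0, 0, 0]]'

```text
clock: 19.08
tool_pos: [598.9, -214.3, 140.0]
tool_rot: [[-1.0, -0.01, 0.001], [-0.01, 0.998, 0.07], [-0.001, 0.07, -0.998]]
wrist_force: [-0.5, -0.7, 5.2]
width: 0.001
```

```bash
python3 chk2.py
```

```text
19.075 [ 598.9 -214.3  140. ] F [-0.49 -0.72  5.22] w 0.001 yaw_y 90.55 z [ 8.000e-04  7.000e-02 -9.975e-01]
-0.07 TCP in pan frame rel (50,-150,115): [ 0.25 -5.37 14.21]
0.07 TCP in pan frame rel (50,-150,115): [ 0.25  0.23 35.6 ]
```

>>> move_arm --offset '[[0, 0, 0.0005], [0, 0, 0.0005], [0, 0, 0.0005], [0, 0, 0.0005], [0, 0, 0.0004]]' --rotation '[[0, 0, 0], [0, 0, 0], [0, 0, 0], [0, 0, 0], [0, 0, 0]]'

```text
clock: 19.7
tool_pos: [598.8, -214.1, 137.6]
tool_rot: [[-1.0, -0.01, 0.001], [-0.01, 0.997, 0.07], [-0.001, 0.07, -0.998]]
wrist_force: [-0.0, -1.2, 5.4]
width: 0.003
```

```bash
python3 chk2.py
```

```text
19.7 [ 598.8 -214.1  137.6] F [-0.02 -1.24  5.4 ] w 0.003 yaw_y 90.56 z [ 7.000e-04  7.000e-02 -9.975e-01]
-0.07 TCP in pan frame rel (50,-150,115): [ 0.24 -5.01 11.81]
0.07 TCP in pan frame rel (50,-150,115): [ 0.24  0.25 33.17]
```

Yielding steadily at ~5.4 N; about 2.5 mm remain, so smaller steps.

>>> move_arm --offset '[[0, 0, 0.0003], [0, 0, 0.0003], [0, 0, 0.0003], [0, 0, 0.0003], [0, 0, 0.0002]]' --rotation '[[0, 0, 0], [0, 0, 0], [0, 0, 0], [0, 0, 0], [0, 0, 0]]'

```text
clock: 20.32
tool_pos: [598.9, -214.1, 136.2]
tool_rot: [[-1.0, -0.01, 0.001], [-0.01, 0.998, 0.07], [-0.001, 0.07, -0.998]]
wrist_force: [-0.3, -0.3, 4.7]
width: -0.001
```

```bash
python3 chk2.py
```

```text
20.325 [ 598.9 -214.1  136.2] F [-0.31 -0.34  4.69] w -0.001 yaw_y 90.55 z [ 8.000e-04  7.000e-02 -9.975e-01]
-0.07 TCP in pan frame rel (50,-150,115): [ 0.26 -4.85 10.43]
0.07 TCP in pan frame rel (50,-150,115): [ 0.26  0.22 31.79]
```

>>> move_arm --offset '[[0, 0, 0.0002], [0, 0, 0.0002], [0, 0, 0.0002], [0, 0, 0.0002], [0, 0, 0]]' --rotation '[[0, 0, 0], [0, 0, 0], [0, 0, 0], [0, 0, 0], [0, 0, 0]]'

```text
clock: 20.95
tool_pos: [598.9, -214.0, 135.5]
tool_rot: [[-1.0, -0.01, 0.001], [-0.01, 0.998, 0.07], [-0.002, 0.07, -0.998]]
wrist_force: [0.5, -0.5, 5.4]
width: -0.003
```

```bash
python3 chk2.py
```

```text
20.95 [ 598.9 -214.   135.5] F [ 0.51 -0.47  5.4 ] w -0.003 yaw_y 90.55 z [ 9.000e-04  7.000e-02 -9.975e-01]
-0.07 TCP in pan frame rel (50,-150,115): [ 0.28 -4.76  9.75]
0.07 TCP in pan frame rel (50,-150,115): [ 0.28  0.21 31.1 ]
```

>>> move_arm --offset '[[0, 0, 0.0002], [0, 0, 0.0002], [0, 0, 0.0002], [0, 0, 0.0002], [0, 0, 0]]' --rotation '[[0, 0, 0], [0, 0, 0], [0, 0, 0], [0, 0, 0], [0, 0, 0]]'

```text
clock: 21.58
tool_pos: [599.0, -214.1, 135.4]
tool_rot: [[-1.0, -0.01, 0.001], [-0.009, 0.998, 0.07], [-0.002, 0.07, -0.998]]
wrist_force: [-1.3, 1.0, 10.4]
width: -0.006
```

```bash
python3 chk2.py
```

```text
21.575 [ 599.  -214.1  135.4] F [-1.32  0.95 10.43] w -0.006 yaw_y 90.55 z [ 0.0015  0.07   -0.9975]
-0.07 TCP in pan frame rel (50,-150,115): [ 0.39 -4.84  9.65]
0.07 TCP in pan frame rel (50,-150,115): [ 0.39  0.11 31.01]
```

>>> move_arm --offset '[[0, 0, 0.0001], [0, 0, 0.0001], [0, 0, 0.0001], [0, 0, 0], [0, 0, 0]]' --rotation '[[0, 0, 0], [0, 0, 0], [0, 0, 0], [0, 0, 0], [0, 0, 0]]'

```text
clock: 22.2
tool_pos: [599.1, -214.1, 135.4]
tool_rot: [[-1.0, -0.01, 0.002], [-0.009, 0.997, 0.07], [-0.002, 0.07, -0.998]]
wrist_force: [-2.8, -0.2, 12.4]
width: 0.005
```

```bash
python3 chk2.py
```

```text
22.2 [ 599.1 -214.1  135.4] F [-2.84 -0.23 12.41] w 0.005 yaw_y 90.55 z [ 0.0018  0.07   -0.9975]
-0.07 TCP in pan frame rel (50,-150,115): [ 0.48 -4.83  9.62]
0.07 TCP in pan frame rel (50,-150,115): [ 0.48  0.12 30.99]
```

>>> move_arm --offset '[[0, 0, -0.004], [0, 0, -0.012], [0, 0, -0.02], [0, 0, -0.025], [0, 0, -0.02]]' --rotation '[[0, 0, 0], [0, 0, 0], [0, 0, 0], [0, 0, 0], [0, 0, 0]]'

```text
clock: 22.82
tool_pos: [598.8, -220.0, 217.1]
tool_rot: [[-1.0, -0.009, 0.002], [-0.009, 0.998, 0.069], [-0.002, 0.069, -0.998]]
wrist_force: [0.2, -0.7, -0.3]
width: -0.003
```

```bash
python3 -c "
from plan import *
from fit import model
st()
p=np.load('pose2.npy')
# hover above trim stem lean 0 at t=45..; cap top z 166
t=model((0,45,200),[*p[:3],0])[0];print(t); plan(t,toolR(p[2],0),6)
"
```

```text
22.825 [ 598.8 -220.   217.1] F [ 0.18 -0.69 -0.34] w -0.003 yaw_y 90.54 z [ 0.0016  0.0694 -0.9976]
[546.78600584 -16.85190439 200.        ]
off [[0.0084, 0.0337, 0.0052], [0.0084, 0.0337, 0.0048], [0.0084, 0.0338, 0.0044], [0.0084, 0.0338, 0.004], [0.0084, 0.0339, 0.0036], [0.0084, 0.0339, 0.0032]] rot/row [0.66, 0.02, 0.0] dist/row 35.072361582424854
```

```bash
python3 -c "
from plan import *
from fit import model
p=np.load('pose2.npy')
t=model((0,66,148),[*p[:3],-.07])[0];print(t); t[2]=200; plan(t,toolR(p[2],0),6)
"
```

```text
[546.56340925   7.34269435 143.26622009]
off [[0.0084, 0.0377, 0.0055], [0.0084, 0.0377, 0.005], [0.0084, 0.0378, 0.0046], [0.0084, 0.0379, 0.0042], [0.0084, 0.0379, 0.0037], [0.0084, 0.0379, 0.0033]] rot/row [0.66, 0.02, 0.0] dist/row 38.98819787247584
```

>>> move_arm --offset '[[0.0125, 0.0565, 0.006], [0.0125, 0.0567, 0.006], [0.0125, 0.0568, 0.006], [0.0125, 0.0569, 0.006], [0, 0, 0]]' --rotation '[[0.8, 0, 0], [0.8, 0, 0], [0.8, 0, 0], [0.8, 0, 0], [0.8, 0, 0]]' --claw 0.5

```text
clock: 23.45
tool_pos: [545.8, 13.0, 202.7]
tool_rot: [[-1.0, -0.017, 0.001], [-0.017, 1.0, 0.002], [-0.001, 0.002, -1.0]]
wrist_force: [-0.1, -0.3, 0.9]
width: 0.5
```

```bash
cat > look.py <<'E'
import sys
from plan import *
n=sys.argv[1]; st(); snap('wrist','w'+n); snap('scene','s'+n)
a=cv2.imread(f'pics/s{n}.png')[150:310,190:410]; a=cv2.resize(a,None,fx=3.0,fy=3.0,interpolation=cv2.INTER_CUBIC)
b=cv2.imread(f'pics/w{n}.png'); b=cv2.resize(b,None,fx=.5,fy=.5); 
c=np.zeros((480,800,3),np.uint8); c[:,:]=0; c[:480,:480]=a[:480,:480] if a.shape[1]<480 else cv2.resize(a,(480,349))[0:0] if False else c[:480,:480]
cv2.imwrite(f'pics/sc{n}.png',a)
E
python3 look.py 12
```

```text
23.45 [545.8  13.  202.7] F [-0.07 -0.29  0.86] w 0.5 yaw_y 90.98 z [ 0.0011  0.0018 -1.    ]
```

View pics/w12.png

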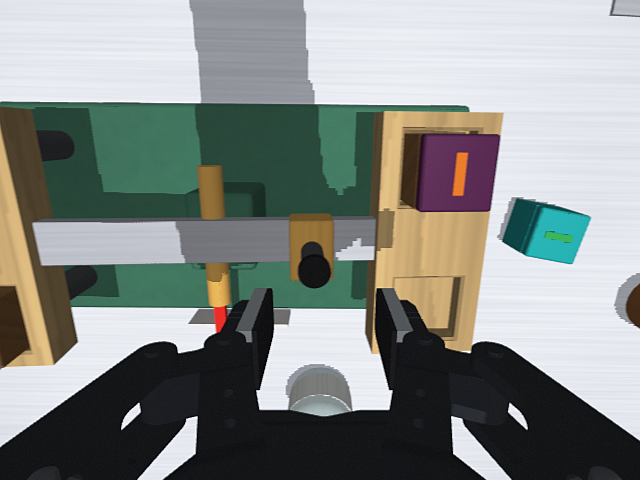

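View pics/sc12.png

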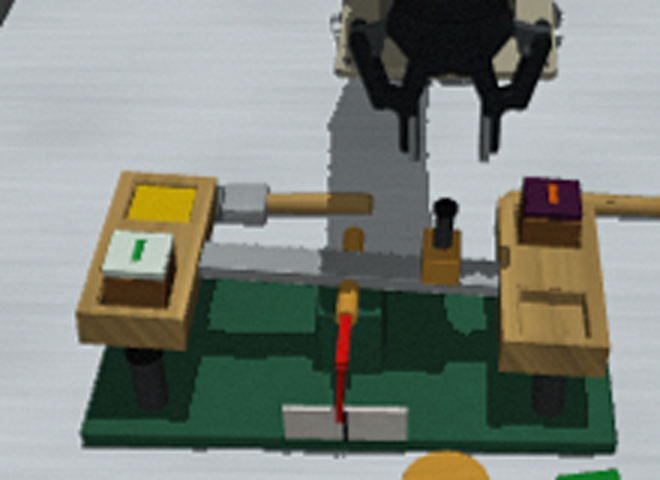

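```bash
python3 -c "
from plan import *
from fit import model
from scipy.optimize import minimize_scalar
p=np.load('pose2.npy'); s=load('w12')
for u in (315,):
  print(minimize_scalar(lambda t:np.sum((proj(s,model((0,t,166),p))-[u,271])**2),bounds=(-90,90),method='bounded'))
for t in (60,66): print(proj(s,model((0,t,166),p)))
t=model((0,63,148),p)[0];print(t); t[2]=138; plan(t,toolR(p[2],0),5)
"
```

```text
message: Solution found.
 success: True
  status: 0
     fun: 2.715007569289771
       x: 66.87802469064735
     nit: 10
    nfev: 10
[[302.16134973 272.88483056]]
[[313.3911523  272.67768517]]
[546.59094127   4.350168   143.47604863]
off [[0.0001, -0.0007, 0.013], [0.0001, -0.0007, 0.013], [0.0001, -0.0007, 0.013], [0.0001, -0.0007, 0.013], [0.0, -0.0007, 0.013]] rot/row [-0.0, 0.02, 0.02] dist/row 13.012673782800789
```

>>> move_arm --offset '[[0, 0, 0.02], [0, 0, 0.02], [0, 0, 0.016], [0, 0, 0.01], [0, 0, 0]]' --rotation '[[0, 0, 0], [0, 0, 0], [0, 0, 0], [0, 0, 0], [0, 0, 0]]'

```text
clock: 24.18
tool_pos: [546.5, 7.2, 135.6]
tool_rot: [[-1.0, -0.009, 0.0], [-0.009, 1.0, -0.0], [-0.0, -0.0, -1.0]]
wrist_force: [0.2, 0.1, 0.1]
width: 0.501
```

```bash
python3 look.py 13; python3 -c "
from plan import *
from fit import model
p=np.load('pose2.npy')
t=model((0,-12,148),[*p[:3],.07])[0];print(t); t[2]=137;t[1]-=14; plan(t,toolR(p[2],0),10)
"
```

```text
24.175 [546.5   7.2 135.6] F [0.23 0.07 0.11] w 0.501 yaw_y 90.5 z [ 2.e-04 -2.e-04 -1.e+00]
[547.3410144  -77.17722    147.04313384]
off [[0.0001, -0.0099, -0.0], [0.0001, -0.0099, -0.0], [0.0001, -0.0099, -0.0], [0.0001, -0.0099, -0.0], [0.0001, -0.0099, -0.0], [0.0001, -0.0099, -0.0], [0.0001, -0.0099, -0.0], [0.0001, -0.0099, -0.0], [0.0001, -0.0099, -0.0], [0.0001, -0.0099, -0.0]] rot/row [0.0, 0.01, 0.0] dist/row 9.869059815076469
```

View pics/w13.png

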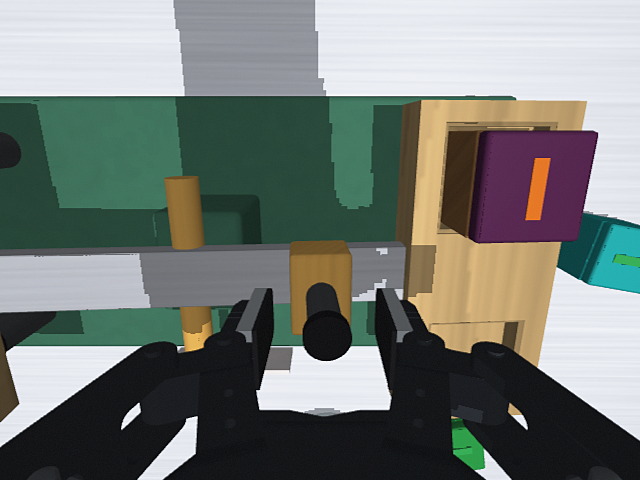

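View pics/sc13.png

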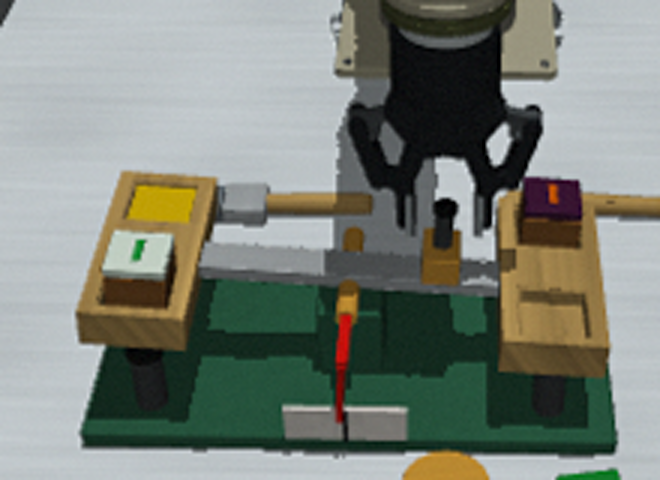

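>>> move_arm --offset '[[0, -0.009, 0], [0, -0.005, 0], [0, -0.005, 0], [0, -0.006, 0], [0, -0.008, 0]]' --rotation '[[0, 0, 0], [0, 0, 0], [0, 0, 0], [0, 0, 0], [0, 0, 0]]'

```text
clock: 24.9
tool_pos: [547.1, -25.4, 136.1]
tool_rot: [[-1.0, -0.01, 0.002], [-0.01, 1.0, 0.0], [-0.002, 0.0, -1.0]]
wrist_force: [-0.6, 3.3, 1.7]
width: 0.498
```

>>> move_arm --offset '[[0, -0.01, 0], [0, -0.012, 0], [0, -0.012, 0], [0, -0.012, 0], [0, -0.01, 0]]' --rotation '[[0, 0, 0], [0, 0, 0], [0, 0, 0], [0, 0, 0], [0, 0, 0]]'

```text
clock: 25.52
tool_pos: [547.4, -82.4, 135.9]
tool_rot: [[-1.0, -0.009, 0.001], [-0.009, 1.0, -0.0], [-0.001, -0.0, -1.0]]
wrist_force: [-0.1, 2.6, 2.0]
width: 0.5
```

```bash
python3 look.py 14
```

```text
25.525 [547.4 -82.4 135.9] F [-0.13  2.64  2.02] w 0.5 yaw_y 90.51 z [ 9.e-04 -0.e+00 -1.e+00]
```

View pics/w14.png

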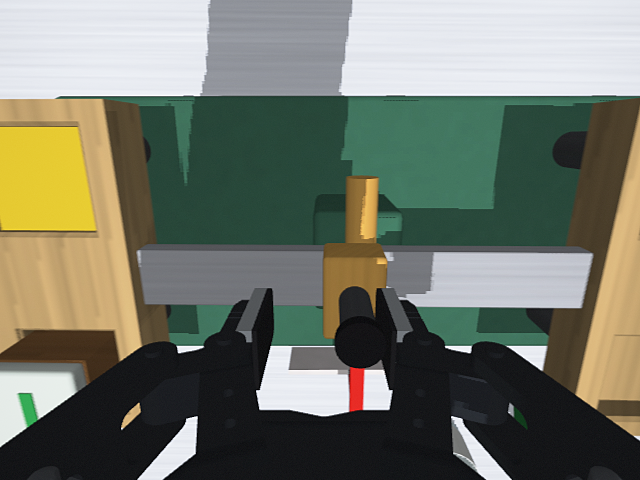

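View pics/sc14.png

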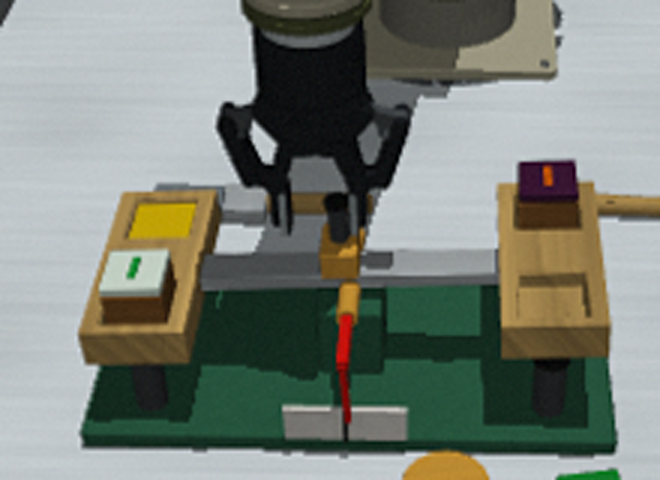

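>>> move_arm --offset '[[0, 0.006, 0], [0, 0.005, 0], [0, 0, 0], [0, 0, 0], [0, 0, 0]]' --rotation '[[0, 0, 0], [0, 0, 0], [0, 0, 0], [0, 0, 0], [0, 0, 0]]'

```text
clock: 26.25
tool_pos: [547.4, -70.4, 136.0]
tool_rot: [[-1.0, -0.009, 0.001], [-0.009, 1.0, 0.0], [-0.001, 0.0, -1.0]]
wrist_force: [0.2, -0.5, 0.4]
width: 0.496
```

>>> move_arm --offset '[[0, 0, 0], [0, 0, 0], [0, 0, 0], [0, 0, 0], [0, 0, 0]]' --rotation '[[0, 0, 0], [0, 0, 0], [0, 0, 0], [0, 0, 0], [0, 0, 0]]'

```text
clock: 26.88
tool_pos: [547.4, -70.3, 136.0]
tool_rot: [[-1.0, -0.009, 0.001], [-0.009, 1.0, 0.0], [-0.001, 0.0, -1.0]]
wrist_force: [0.4, 0.3, 0.1]
width: 0.495
```

```bash
python3 look.py 15
```

```text
26.875 [547.4 -70.3 136. ] F [0.45 0.35 0.11] w 0.495 yaw_y 90.54 z [ 1.1e-03  2.0e-04 -1.0e+00]
```

View pics/w15.png

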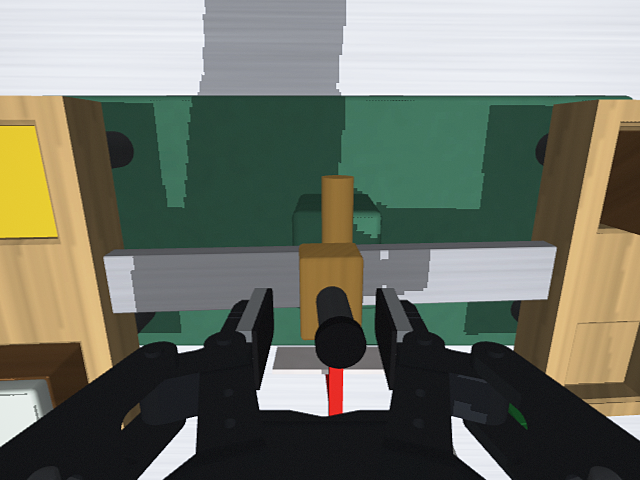

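View pics/sc15.png

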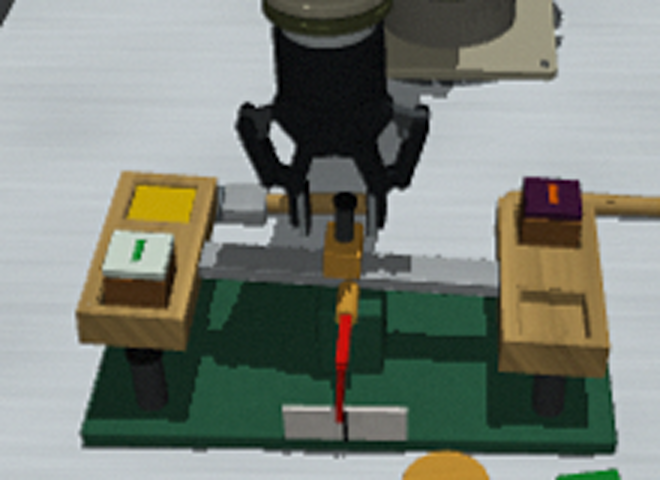

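>>> move_arm --offset '[[0, -0.007, 0], [0, -0.004, 0], [0, -0.004, 0], [0, -0.004, 0], [0, -0.005, 0]]' --rotation '[[0, 0, 0], [0, 0, 0], [0, 0, 0], [0, 0, 0], [0, 0, 0]]'

```text
clock: 27.6
tool_pos: [547.6, -94.4, 135.8]
tool_rot: [[-1.0, -0.01, 0.001], [-0.01, 1.0, 0.0], [-0.001, 0.0, -1.0]]
wrist_force: [1.8, 3.7, -1.1]
width: 0.502
```

>>> move_arm --offset '[[0, -0.007, 0], [0, -0.007, 0], [0, -0.006, 0], [0, 0, 0], [0, 0.006, 0]]' --rotation '[[0, 0, 0], [0, 0, 0], [0, 0, 0], [0, 0, 0], [0, 0, 0]]'

```text
clock: 28.22
tool_pos: [547.9, -109.1, 136.2]
tool_rot: [[-1.0, -0.008, 0.002], [-0.008, 1.0, -0.001], [-0.002, -0.001, -1.0]]
wrist_force: [0.3, 0.3, 0.2]
width: 0.502
```

>>> move_arm --offset '[[0, 0.005, 0], [0, 0, 0], [0, 0, 0], [0, 0, 0], [0, 0, 0]]' --rotation '[[0, 0, 0], [0, 0, 0], [0, 0, 0], [0, 0, 0], [0, 0, 0]]'

```text
clock: 28.85
tool_pos: [547.7, -103.5, 136.0]
tool_rot: [[-1.0, -0.009, 0.001], [-0.009, 1.0, 0.0], [-0.001, 0.0, -1.0]]
wrist_force: [0.3, -0.1, -0.3]
width: 0.498
```

>>> move_arm --offset '[[0, 0, 0], [0, 0, 0], [0, 0, 0], [0, 0, 0], [0, 0, 0]]' --rotation '[[0, 0, 0], [0, 0, 0], [0, 0, 0], [0, 0, 0], [0, 0, 0]]'

```text
clock: 29.48
tool_pos: [547.7, -103.3, 135.9]
tool_rot: [[-1.0, -0.009, 0.001], [-0.009, 1.0, 0.0], [-0.001, 0.0, -1.0]]
wrist_force: [0.4, 0.9, 0.6]
width: 0.502
```

```bash
python3 look.py 16
```

```text
29.475 [ 547.7 -103.3  135.9] F [0.44 0.95 0.6 ] w 0.502 yaw_y 90.54 z [ 1.2e-03  2.0e-04 -1.0e+00]
```

View pics/w16.png

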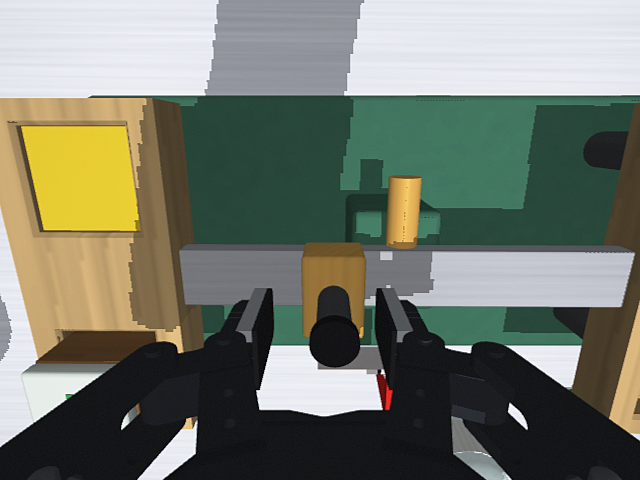

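View pics/sc16.png

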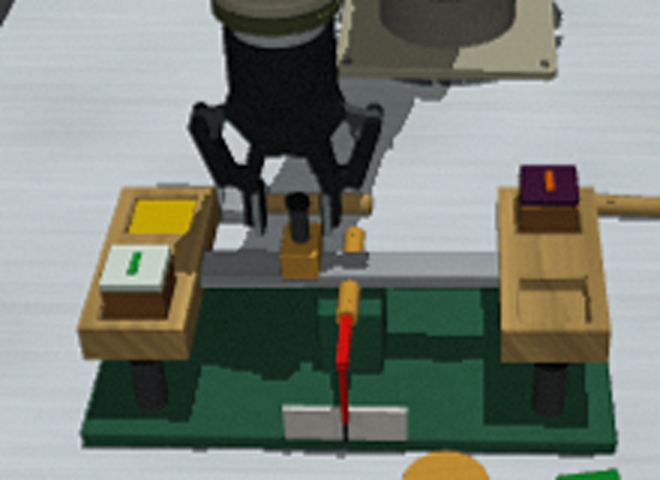

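```bash
cat > lean.py <<'E'
import sys
from h import *
from fit import model
from scipy.optimize import minimize_scalar
p=np.load('pose2.npy')
# lean from scene image: lid colour-blob/green-stripe shift of template relative to ref s12 (lean -.07)
s0=load('s12'); 
def lean(n):
    s=load(n); out=[]
    for P in ((50,-150,146),(-50,150,146)):
        c0=proj(s0,model(P,[*p[:3],-.07]))[0]
        x,y=c0.round().astype(int)
        T=s0['color'][y-13:y+14,x-16:x+17]; S=s['color'][y-33:y+34,x-26:x+27]
        k=4; T=cv2.resize(T,None,fx=k,fy=k,interpolation=cv2.INTER_CUBIC);S=cv2.resize(S,None,fx=k,fy=k,interpolation=cv2.INTER_CUBIC)
        r=cv2.matchTemplate(S,T,cv2.TM_CCOEFF_NORMED); _,m,_,l=cv2.minMaxLoc(r)
        dv=l[1]/k-20; du=l[0]/k-10
        f=lambda L:(proj(s,model(P,[*p[:3],L]))[0,1]-proj(s0,model(P,[*p[:3],-.07]))[0,1]-dv)**2
        out.append((round(m,2),du,dv,round(minimize_scalar(f,bounds=(-.1,.1),method='bounded').x,4)))
    return out
for n in sys.argv[1:]: print(n,lean(n))
E
python3 lean.py s9 s12 s13 s15 s14 s16
```

```text
s9 [(0.75, 0.0, -1.5, np.float64(-0.0981)), (1.0, 0.0, 0.0, np.float64(-0.07))]
s12 [(1.0, 0.0, 0.0, np.float64(-0.07)), (1.0, 0.0, 0.0, np.float64(-0.07))]
s13 [(1.0, 0.0, 0.0, np.float64(-0.07)), (0.75, 0.25, 0.25, np.float64(-0.0746))]
s15 [(1.0, 0.0, 0.0, np.float64(-0.07)), (1.0, 0.0, 0.0, np.float64(-0.07))]
s14 [(0.91, -1.0, 6.0, np.float64(0.0409)), (0.94, -1.25, -5.75, np.float64(0.0371))]
s16 [(0.92, -0.75, 4.25, np.float64(0.0087)), (0.95, -0.75, -4.25, np.float64(0.009))]
```

>>> move_arm --offset '[[0, 0, -0.01], [0, 0, -0.02], [0, 0, -0.03], [0, 0, -0.03], [0, 0, -0.02]]' --rotation '[[0, 0, 0], [0, 0, 0], [0, 0, 0], [0, 0, 0], [0, 0, 0]]'

```text
clock: 30.2
tool_pos: [548.0, -103.5, 248.2]
tool_rot: [[-1.0, -0.009, 0.003], [-0.009, 1.0, 0.0], [-0.003, 0.0, -1.0]]
wrist_force: [0.5, -0.3, 0.4]
width: 0.499
```

>>> move_arm --offset '[[0.02, 0, 0], [0.03, 0, 0], [0.03, 0, 0], [0.02, 0, 0], [0, 0, 0]]' --rotation '[[0, 0, 0], [0, 0, 0], [0, 0, 0], [0, 0, 0], [0, 0, 0]]'

```text
clock: 30.82
tool_pos: [447.2, -104.5, 246.8]
tool_rot: [[-1.0, -0.009, 0.003], [-0.009, 1.0, 0.001], [-0.003, 0.001, -1.0]]
wrist_force: [0.4, -0.1, 1.3]
width: 0.5
```

>>> move_arm --offset '[[0, 0, 0], [0, 0, 0], [0, 0, 0], [0, 0, 0], [0, 0, 0]]' --rotation '[[0, 0, 0], [0, 0, 0], [0, 0, 0], [0, 0, 0], [0, 0, 0]]'

```text
clock: 31.45
tool_pos: [447.6, -104.3, 245.7]
tool_rot: [[-1.0, -0.009, 0.001], [-0.009, 1.0, 0.0], [-0.001, 0.0, -1.0]]
wrist_force: [0.3, 0.1, 0.6]
width: 0.503
```

```bash
python3 look.py 17; python3 -c "
from h import *
snap('top','t17')"; python3 lean.py s17
```

```text
31.45 [ 447.6 -104.3  245.7] F [0.34 0.15 0.56] w 0.503 yaw_y 90.54 z [ 1.e-03  1.e-04 -1.e+00]
s17 [(0.94, -0.75, 4.25, np.float64(0.0087)), (0.95, -0.75, -4.25, np.float64(0.009))]
```

View pics/w17.png

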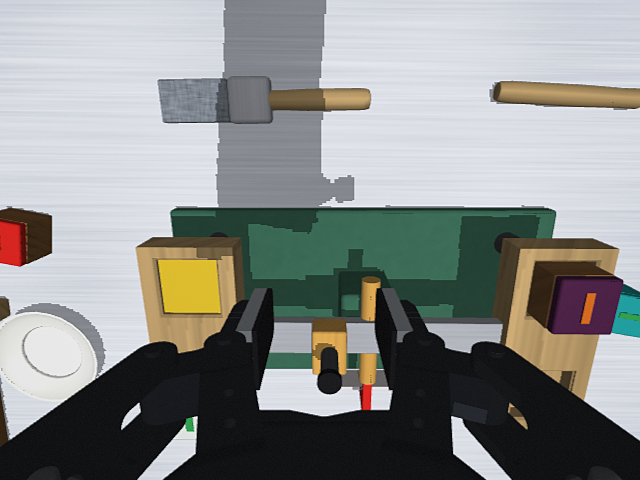

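View pics/sc17.png

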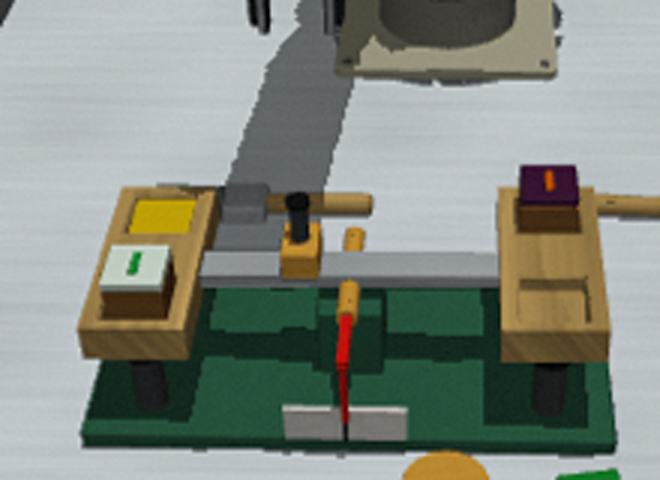

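```bash
python3 -c "
from h import *
a=load('s17')['color'][:,:,::-1]; b=load('s12')['color'][:,:,::-1]
f=lambda i:cv2.resize(i[245:305,285:340],None,fx=7,fy=7,interpolation=cv2.INTER_CUBIC)
cv2.imwrite('pics/ptr.png',np.hstack([f(b),f(a)]))
t=load('t17')['color'][185:295,250:440,::-1]; cv2.imwrite('pics/t17c.png',cv2.resize(t,None,fx=4.2,fy=4.2,interpolation=cv2.INTER_CUBIC))
"
```

```text
(no output)
```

View pics/ptr.png

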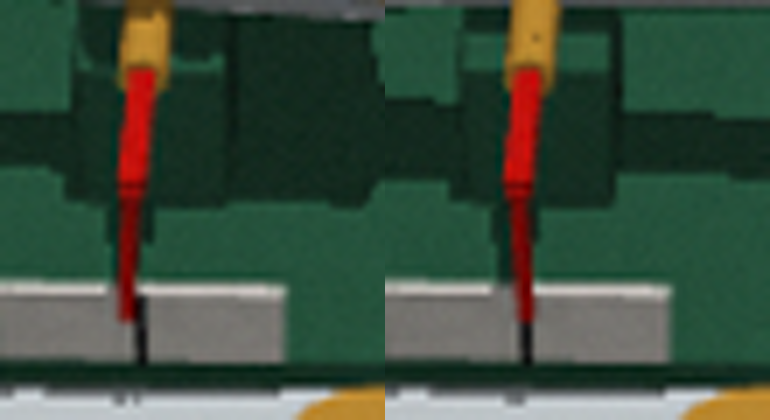

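View pics/t17c.png

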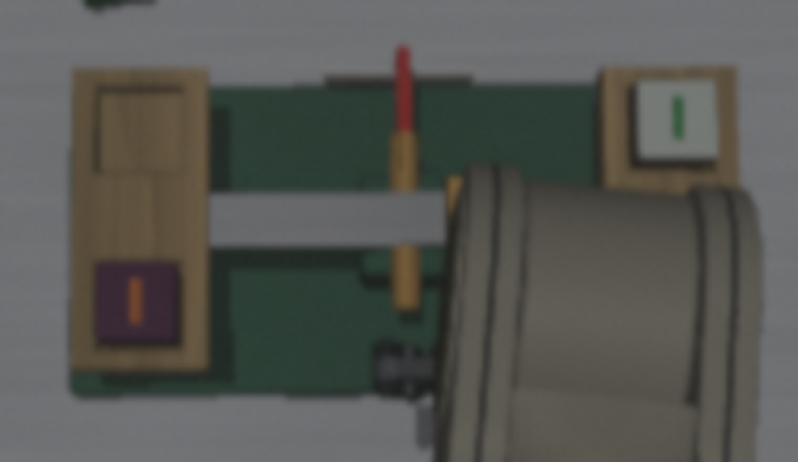

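```bash
python3 -c "
from cell import ctrl
ctrl.close_job(); print(ctrl.state()['clock'])"
```

```text
the job is handed in; nothing more can be done
the job is handed in; nothing more can be done
```

I moved the white box into the far right nest, pressed it home and trimmed the scale level. I handed the job in at about 31.5 s of the 72 s. No verdict is reported.

- **Pressing:** the seat yielded at about 5 N on the wrist sensor, or about 7 N with the box's weight. It stopped hard with the box's underside about 14 mm below the pan top. I stopped at 12.4 N on the wrist, against the 22 N limit.
- **Seat travel:** I could not read the seat joint directly. The travel I felt came to roughly 6 to 7 mm, because the start of yielding was indistinct. The sharp stop is my evidence that it is fully home.
- **Level:** I pushed the trim weight to about 35 mm on the right side, estimated from the push distance. With the arm clear, the scene camera gave the same lean at both pans, about +0.009 rad, and it did not change over 2 s. The pointer sat on its centre line. The limit is 0.02 rad; I left the remaining 0.009 rad uncorrected.
- **Other things:** the plum box is still in its left near nest, and I saw no bystander touched.

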